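# Unload the digestion block: off, by the cap to the V-cradle, by the middle to the tote

### The arm

A 6-joint arm with a two-finger parallel gripper is mounted at the origin on the work surface. World frame = base frame: x ahead of the robot, y to its left, z up, the work surface at z = 0. Lengths are in m, angles in rad, forces in N, time in s.
With the tool pointing down it reaches from about 0.3 to 0.875 m from the base axis. Payload 6.4 kg.
Tool frame: the origin (TCP) lies midway between the tips of the shut fingers; the grasp point (between the pads) lies 19 mm behind it (robot.grasp_offset is the distance from the TCP to the grasp point, in m); z points along the fingers, y is the direction in which the jaws open and shut (so a half turn about z gives the same grasp; the last joint's range is limited). The gripper opens to 88 mm and grips with 3 to 60 N. Pads are 18 mm wide; open, the fingers measure 123 mm over their backs; the gripper's body (75 mm by 187 mm) begins 45 mm behind the grasp point.
Start: joints at [-1.327, 0.181, 1.607, -0, 1.354, -0.206], TCP at [0.25, -0.518, 0.239] pointing down, gripper open.
Joint ranges: [-2.99, 2.99], [-0.89, 2.07], [0.3, 2.58], [-1.14, 4.28], [0, 2.63], [-3.12, 3.12]. Speed limits (rad/s): [2.57, 2.57, 3.01, 3.14, 3.14, 3.14].

### API

Orientations are given as a unit quaternion [x, y, z, w].
In Python, from rig import read_state, imaging, job, robot gives the robot as it stands.
- The arm moves only by the shell command python3 -m jog 'ROWS' [OPENING]. ROWS is JSON, a list of rows, each a list of 6 numbers: the shift along the tool's x, y, z in m, then the turn, a rotation vector about the tool's x, y, z in rad. A call has 1 to 20 rows; each row is the pose to reach, as a shift and turn from the pose commanded when the call began, along the tool's axes at that moment; what a row does not reach only later rows make up. A row lasts 1/12 s, in which the tool goes at most 41.7 mm and 7.16 degrees, less where a joint would pass 70% of its speed; a pose out of reach is approached as far as the arm can. A call with a gripper value outside its range is refused whole. OPENING is the opening, from 0 (shut) to 1 (fully open), set as the call begins (- or left out, the last holds). The fingers move at their own pace and stop on an object; the grip force is fixed at half the most. Time passes only in rows, so rows that repeat a pose let the fingers close. It gives the time, the measured TCP pose, the force and the opening at its end, in the units of the state.
- read_state(): the state, without advancing time (a new reading comes with each control period).
- imaging.camera(name): name is "scene" or "side" or "wrist"; returns a dict with "img" (400x640x3 uint8, red, green, blue), "depth" (400x640 float32, m along the optical axis (not along the pixel's ray), 0 where there is no reading), "camera_matrix" (3x3 intrinsics, pixels), "k1" (the pictures are not rectified: a ray, as slopes to the right and down, at radius r is drawn at 1 + k1 r^2 times it, then the intrinsics apply), "world_from_camera" (4x4, takes a point from camera to world coordinates). Camera axes: x right, y down, z forward; pixel columns grow to the right and rows downward; lengths in m; the calibration is good to about 2 mm. A picture is of the moment at which its call begins.
- job.close_job(): hands the job in, once; it reports no verdict.
The state is a dict: "t": time; "joint_positions": joint angles; "joint_velocities": joint speeds; "joint_efforts": joint torques, N m; "ee_pos": TCP position; "eef_rot": TCP orientation; "ft_force": force on the tool from outside, world axes, zero at the start; "torque": the same for the moment, N m; "gripper_width": opening from 0.0 (shut) to 1.0 (fully open).
Only numpy, scipy, OpenCV 4.12 (cv2) and the standard library are available. Lean on these libraries where they do the work, as an engineer would, in place of code of your own. Each camera call takes 0.05 s, during which the arm holds its last target.

### The job

The digestion is finished: first turn the block heater's knob back to off, as far as its stop. Then unload the tubes that are there one at a time, from the palest cap to the darkest (white, yellow, orange, red) so that nothing is carried over: lift each out by its cap end, lay it in the two V-blocks of the slanted cradle and lower it gently until you feel the foot stop, let go, take it again round the middle and lay it flat in a free notch of the blue tote, across both rails, before you start on the next. Leave the glass beaker and the flask on the bench alone.

Things in the scene. Friction and masses are not known exactly. Their poses are not given: they have to be found in the camera images.
- heat_knob (a joint): heat knob of the block heater, rad: 0 is off (at its stop; then the grip bar lies along the heater's x axis), grows clockwise seen from above, up to 2.8; starts at 0.6 to 1.3, stays where it is left (friction 0.04 N m)
- heat_knob_grip (a point): on the knob's vertical axis, 37 mm above the heater's front panel, at the height to grip its bar, which is black, 42 mm long, 14 mm wide, rises from 14 to 44 mm above the panel and runs along this point's x axis (turns with the knob)
- heater: block heater, cream, 240 (x) by 250 (y) by 105 mm high, fixed; origin: centre of its underside on the bench, z up. Front panel (x -120 to 0 mm, 60 mm high) carries the knob at x = -60 mm, y = 0. Behind it the aluminium block, top at 110 mm, with four wells of 24 mm diameter at x = 60 mm, y = -75, -25, 25, 75 mm, floor at 20 mm
- cradle: fixed tube cradle sloping at 45 degrees: two steel V-blocks, one above the other, and a black foot stop. Origin: on the stop's face, where the centre of the tube's bottom end rests when home, 50 mm above the bench. z axis: up along the groove, cap end that way; x: level, across the groove; y: outward from the groove, 45 degrees up (lay the tube in along -y)
- cradle_mid (a point): on the axis of a tube lying home in the cradle, 60 mm from its bottom end, midway between the V-blocks, axes as the cradle's. V-blocks: 90 degree grooves, 20 mm long, 50 mm wide, at 6 to 26 and 94 to 114 mm from the stop, tops level with the tube's axis; between them 34 mm are free under the axis. The stop's edge rises 12 mm past the axis
- rest: dark steel base of the cradle, fixed, 110 (x) by 180 (y) by 10 mm; origin: centre of its underside on the bench, z up. The cradle's foot is at its +y end, the raised end at its -y end
- tote: blue transport tote, loose, 0.8 kg, 264 (x) by 200 (y) by 30 mm high, floor 4 mm thick; origin: centre of its underside, z up. Two white notched rails, 12 mm thick, run along x at y = -38 and 38 mm, tops 45.5 mm high; tubes lie along y across both, with the body (not the cap) in the notches, cap towards either side
- tote_notch0 (a point): on the axis of a tube lying in notch 0 of the tote (x = -84 mm), midway between the two rails, 47 mm above the tote's underside; the V notches are 26 mm wide at the top and 56 mm apart. The tube's bottom end belongs about 60 mm (46 to 85) from here, so that its body bears on both rails
- tote_notch1 (a point): on the axis of a tube lying in notch 1 of the tote (x = -28 mm), midway between the two rails, 47 mm above the tote's underside; the V notches are 26 mm wide at the top and 56 mm apart. The tube's bottom end belongs about 60 mm (46 to 85) from here, so that its body bears on both rails
- tote_notch2 (a point): on the axis of a tube lying in notch 2 of the tote (x = 28 mm), midway between the two rails, 47 mm above the tote's underside; the V notches are 26 mm wide at the top and 56 mm apart. The tube's bottom end belongs about 60 mm (46 to 85) from here, so that its body bears on both rails
- tote_notch3 (a point): on the axis of a tube lying in notch 3 of the tote (x = 84 mm), midway between the two rails, 47 mm above the tote's underside; the V notches are 26 mm wide at the top and 56 mm apart. The tube's bottom end belongs about 60 mm (46 to 85) from here, so that its body bears on both rails
- tube_white: sealed tube, a rigid white rod: body 20 mm diameter from 0 to 130 mm, white ribbed screw cap 26 mm diameter from 130 to 160 mm; 50 to 105 g, balance point about 87 mm up. Origin: centre of the round bottom end; z axis along the tube from bottom to cap. Starts standing in any of the heater's four wells, 70 mm showing. May be absent.
- tube_yellow: sealed tube, a rigid white rod: body 20 mm diameter from 0 to 130 mm, yellow ribbed screw cap 26 mm diameter from 130 to 160 mm; 50 to 105 g, balance point about 87 mm up. Origin: centre of the round bottom end; z axis along the tube from bottom to cap. Starts standing in any of the heater's four wells, 70 mm showing. May be absent.
- tube_orange: sealed tube, a rigid white rod: body 20 mm diameter from 0 to 130 mm, orange ribbed screw cap 26 mm diameter from 130 to 160 mm; 50 to 105 g, balance point about 87 mm up. Origin: centre of the round bottom end; z axis along the tube from bottom to cap. Starts standing in any of the heater's four wells, 70 mm showing. May be absent.
- tube_red: sealed tube, a rigid white rod: body 20 mm diameter from 0 to 130 mm, red ribbed screw cap 26 mm diameter from 130 to 160 mm; 50 to 105 g, balance point about 87 mm up. Origin: centre of the round bottom end; z axis along the tube from bottom to cap. Starts standing in any of the heater's four wells, 70 mm showing. May be absent.
- beaker: glass beaker, 72 mm diameter, 85 mm high, on the bench beyond the cradle; origin under its centre; leave it alone
- flask: stoppered conical glass flask, 92 mm diameter, 138 mm high, on the bench beyond the cradle; origin under its centre; leave it alone
There are look-alikes about, which are no part of the job. What is shaped like the tube_yellow but green is not meant.

How it is judged:
On the way, in this order (a step that is already met when the one before it is completed fails the run):
1. the heat knob is turned back fully to off (value of joint heat_knob below 0.1 rad), for 0.2 s.
2. the white-capped tube lies in the V-blocks of the slanted cradle, down on its foot stop, let go (distance between tube_white and cradle below 0.008 m and angle between the z axis of tube_white and the z axis of cradle, either way round below 0.1 rad and contact force between tube_white and the fingers below 0.1 N), for 0.3 s.
3. the white-capped tube lies flat in a notch of the tote, let go (z of tube_white in the frame of tote between 0.041 and 0.053 m and angle between tube_white's own z axis and vertical between 1.47 and 1.67 rad and angle between the z axis of tube_white and the y axis of tote, either way round below 0.15 rad and x of tube_white in the frame of tote between -0.1 and 0.1 m and (y of tube_white in the frame of tote between 0.046 and 0.085 m or y of tube_white in the frame of tote between -0.085 and -0.046 m) and contact force between tube_white and the fingers below 0.1 N and linear speed of tube_white below 0.03 m/s), for 0.2 s.
4. the yellow-capped tube lies in the V-blocks of the slanted cradle, down on its foot stop, let go (distance between tube_yellow and cradle below 0.008 m and angle between the z axis of tube_yellow and the z axis of cradle, either way round below 0.1 rad and contact force between tube_yellow and the fingers below 0.1 N), for 0.3 s.
5. the yellow-capped tube lies flat in a notch of the tote, let go (z of tube_yellow in the frame of tote between 0.041 and 0.053 m and angle between tube_yellow's own z axis and vertical between 1.47 and 1.67 rad and angle between the z axis of tube_yellow and the y axis of tote, either way round below 0.15 rad and x of tube_yellow in the frame of tote between -0.1 and 0.1 m and (y of tube_yellow in the frame of tote between 0.046 and 0.085 m or y of tube_yellow in the frame of tote between -0.085 and -0.046 m) and contact force between tube_yellow and the fingers below 0.1 N and linear speed of tube_yellow below 0.03 m/s), for 0.2 s.
6. the orange-capped tube lies in the V-blocks of the slanted cradle, down on its foot stop, let go (distance between tube_orange and cradle below 0.008 m and angle between the z axis of tube_orange and the z axis of cradle, either way round below 0.1 rad and contact force between tube_orange and the fingers below 0.1 N), for 0.3 s.
7. the orange-capped tube lies flat in a notch of the tote, let go (z of tube_orange in the frame of tote between 0.041 and 0.053 m and angle between tube_orange's own z axis and vertical between 1.47 and 1.67 rad and angle between the z axis of tube_orange and the y axis of tote, either way round below 0.15 rad and x of tube_orange in the frame of tote between -0.1 and 0.1 m and (y of tube_orange in the frame of tote between 0.046 and 0.085 m or y of tube_orange in the frame of tote between -0.085 and -0.046 m) and contact force between tube_orange and the fingers below 0.1 N and linear speed of tube_orange below 0.03 m/s), for 0.2 s.
8. the red-capped tube lies in the V-blocks of the slanted cradle, down on its foot stop, let go (distance between tube_red and cradle below 0.008 m and angle between the z axis of tube_red and the z axis of cradle, either way round below 0.1 rad and contact force between tube_red and the fingers below 0.1 N), for 0.3 s.
9. the red-capped tube lies flat in a notch of the tote, let go (z of tube_red in the frame of tote between 0.041 and 0.053 m and angle between tube_red's own z axis and vertical between 1.47 and 1.67 rad and angle between the z axis of tube_red and the y axis of tote, either way round below 0.15 rad and x of tube_red in the frame of tote between -0.1 and 0.1 m and (y of tube_red in the frame of tote between 0.046 and 0.085 m or y of tube_red in the frame of tote between -0.085 and -0.046 m) and contact force between tube_red and the fingers below 0.1 N and linear speed of tube_red below 0.03 m/s), for 0.2 s.
At the end, for the whole second after the job is handed in: knob at off (0.1 rad); each tube present rests in a tote notch across both rails: level within 0.1 rad, along the tote's y within 0.15 rad, axis at notch height within 6 mm, bottom end 46 to 85 mm from the tote's middle along y; tote level and still; nothing held (all of step 3 and all of step 5 and all of step 7 and all of step 9 and value of joint heat_knob below 0.1 rad and angle between tote's own z axis and vertical below 0.05 rad and linear speed of tote below 0.02 m/s); the robot touches nothing.
It fails at once if the beaker is pushed more than 30 mm or tipped over (distance of beaker from where it was at the start of the episode above 0.03 m or angle between beaker's own z axis and vertical above 0.5 rad).
It fails at once if the flask is pushed more than 30 mm or tipped over (distance of flask from where it was at the start of the episode above 0.03 m or angle between flask's own z axis and vertical above 0.5 rad).
It fails at once if a tube is forced into the cradle harder than 60 N (contact force between any of tube_white, tube_yellow, tube_orange, tube_red and cradle above 60 N).
Of tube_white, tube_yellow, tube_orange, tube_red only 2 to 3 are there at a start; the rules pass over those that are not, and their reading is None.
At some moment in a run one of tote may be knocked a few centimetres aside while the robot is not near it.
It also fails if it takes over 210 s, if anything falls off the work surface, if the arm or the gripper's body presses on something with over 40 N, if the wrist force passes 120 N, or if a joint passes its speed limit or range.

## Working session

There is one attempt and no reset: what is moved stays moved. The work goes in short steps, Python scripts to look and compute and a shell command to move; the robot and the scene stay as the last step left them, time stands still between calls to the robot, and variables do not carry over. Pictures are saved under pics/ and viewed, and the job is handed in when it is done.

```bash
ls; mkdir -p pics; cat > h.py <<'E'
import numpy as np, cv2, json
from rig import read_state, imaging, job, robot
from scipy.spatial.transform import Rotation as R
def snap(name,tag,save=True):
    c=imaging.camera(name)
    np.savez(f'pics/{tag}.npz',**{k:np.asarray(v) for k,v in c.items()})
    cv2.imwrite(f'pics/{tag}.png',c['img'][:,:,::-1])
    return c
def load(tag): return dict(np.load(f'pics/{tag}.npz'))
def undist(c,uv):
    K=np.array(c['camera_matrix']);k=float(c['k1'])
    uv=np.atleast_2d(uv).astype(float)
    return cv2.undistortPoints(uv.reshape(-1,1,2),K,np.array([k,0,0,0,0.])).reshape(-1,2)
def ray(c,uv):
    s=undist(c,uv);T=np.array(c['world_from_camera'])
    d=np.c_[s,np.ones(len(s))]@T[:3,:3].T
    return T[:3,3],d
def onplane(c,uv,z):
    o,d=ray(c,uv); return o+d*((z-o[2])/d[:,2])[:,None]
def pts(c,mask):
    v,u=np.nonzero(mask&(c['depth']>0)); o,d=ray(c,np.c_[u,v]); return o+d*c['depth'][v,u][:,None]
def proj(c,P):
    T=np.array(c['world_from_camera']);p=(np.atleast_2d(P)-T[:3,3])@T[:3,:3]
    K=np.array(c['camera_matrix']);s=p[:,:2]/p[:,2:];r2=(s**2).sum(1)[:,None]
    s=s*(1+float(c['k1'])*r2); return s*[K[0,0],K[1,1]]+[K[0,2],K[1,2]]
def st():
    s=read_state(); print(s['t'],np.round(s['ee_pos'],4),np.round(R.from_quat(s['eef_rot']).as_matrix().T,3).tolist(),np.round(s['ft_force'],2),np.round(s['joint_positions'],3),round(s['gripper_width'],3)); return s
def rowsto(p,Rm=None,s=None):
    "shift and turn in tool axes to reach TCP pose"
    s=s or read_state();R0=R.from_quat(s['eef_rot']); 
    d=R0.inv().apply(np.array(p)-s['ee_pos']); w=np.zeros(3) if Rm is None else (R0.inv()*R.from_matrix(Rm)).as_rotvec()
    print('shift',np.round(d,4),'turn',np.round(w,4),'rows>=',np.linalg.norm(d)/.0417,np.degrees(np.linalg.norm(w))/7.16); return d,w
E
python3 - <<'E'
from h import *
st();print(robot.grasp_offset)
for n in ['scene','side','wrist']:
    c=snap(n,n+'0');print(n,np.round(c['world_from_camera'],3).tolist(),c['camera_matrix'][0][0],c['k1'])
E
```

```text
pics
0.0 [ 0.2499 -0.5173  0.2378] [[0.901, 0.435, 0.0], [0.435, -0.901, -0.002], [-0.0, 0.002, -1.0]] [-0.65 -0.07  0.09] [-1.327  0.182  1.608 -0.     1.354 -0.206] 0.996
0.0187
scene [[-0.383, 0.765, -0.517, 1.12], [0.924, 0.317, -0.216, 0.235], [-0.001, -0.561, -0.828, 0.917], [0.0, 0.0, 0.0, 1.0]] 396.3278481152311 -0.06114288172932683
side [[-0.956, -0.206, 0.211, 0.376], [-0.294, 0.713, -0.637, 0.699], [-0.019, -0.671, -0.742, 0.908], [0.0, 0.0, 0.0, 1.0]] 389.20253791760985 -0.06927142132060565
wrist [[0.434, -0.857, -0.276, 0.321], [-0.901, -0.414, -0.131, -0.484], [-0.002, 0.305, -0.952, 0.384], [0.0, 0.0, 0.0, 1.0]] 343.0656082690759 0.013673845668301975
```

View pics/scene0.png

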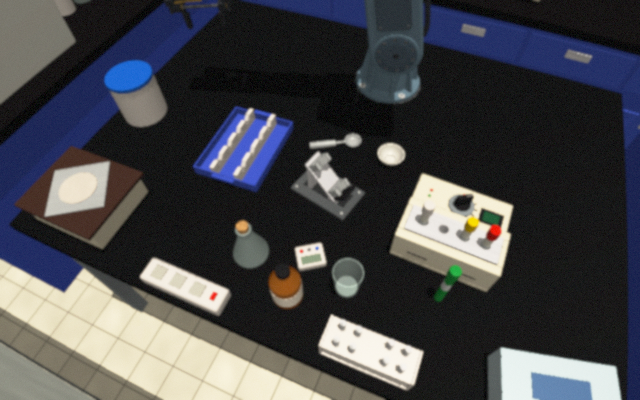

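View pics/side0.png

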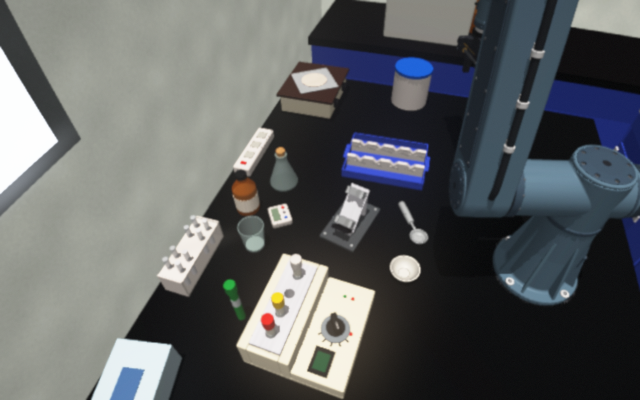

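View pics/wrist0.png

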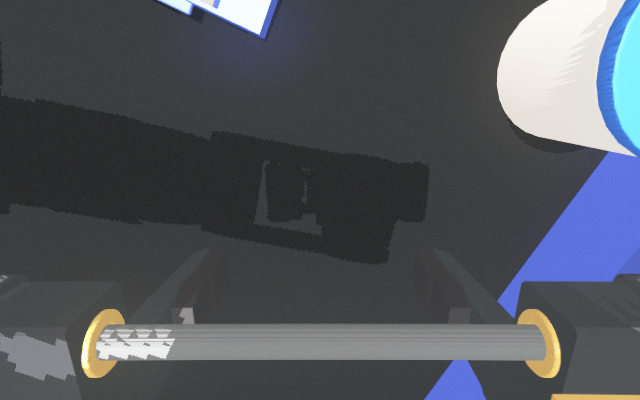

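Scene picture: heater at (455,230) with white cap (428,212), yellow (471,228), red (494,235), and an empty well at (445,229). No orange tube is visible. The cradle is at (328,185), the tote at (245,148), the beaker at (347,277) and the flask at (250,245). Possible confusions are the green-capped tube (450,283), the white power box and rocker at (370,350), and the white dish (391,154). I'll check in a close crop.

```bash
python3 - <<'E'
from h import *
a=load('scene0')['img'][165:305,380:530];b=load('side0')['img'][240:400,225:385]
a=cv2.resize(a,(400,373),interpolation=cv2.INTER_CUBIC);b=cv2.resize(b,(373,373),interpolation=cv2.INTER_CUBIC)
cv2.imwrite('pics/crop0.png',np.hstack([a,b])[:,:,::-1])
a=load('scene0')['img'][95:225,185:375];b=load('side0')['img'][120:250,310:440]
a=cv2.resize(a,(438,300),interpolation=cv2.INTER_CUBIC);b=cv2.resize(b,(300,300),interpolation=cv2.INTER_CUBIC)
cv2.imwrite('pics/crop1.png',np.hstack([a,b])[:,:,::-1])
E
```

```text
(no output)
```

View pics/crop0.png

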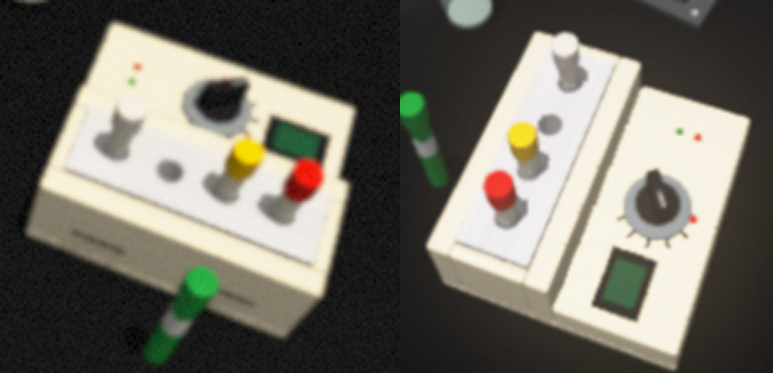

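View pics/crop1.png

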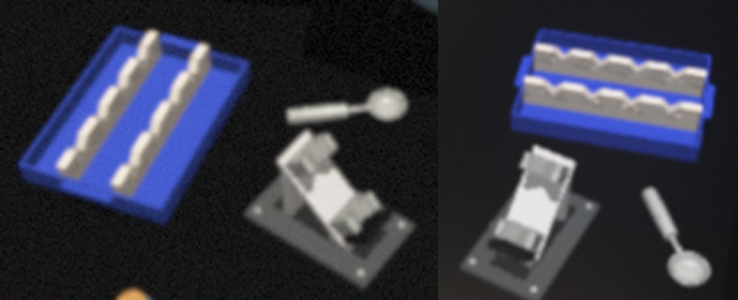

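```bash
python3 - <<'E'
from h import *
from scipy.spatial import cKDTree
def tri(c1,p1,c2,p2):
    o1,d1=ray(c1,p1);o2,d2=ray(c2,p2);d1=d1[0];d2=d2[0]
    t=np.linalg.lstsq(np.c_[d1,-d2],o2-o1,rcond=None)[0];a=o1+d1*t[0];b=o2+d2*t[1];return (a+b)/2,np.linalg.norm(a-b)
cs={n:load(n+'0') for n in['scene','side']}
rng={'yellow':((20,150,90),(33,255,255)),'red':((0,170,90),(5,255,255)),'green':((45,150,40),(75,255,255)),'blue':((110,150,60),(125,255,255))}
for n,c in cs.items():
    hsv=cv2.cvtColor(c['img'],cv2.COLOR_RGB2HSV)
    for k,(lo,hi) in rng.items():
        m=cv2.inRange(hsv,lo,hi); nn,l,s,ce=cv2.connectedComponentsWithStats(m)
        for i in range(1,nn):
            if s[i,4]>40:
                P=pts(c,l==i);print(n,k,np.round(ce[i],1),s[i,4],np.round(np.median(P,0),3),np.round(P.min(0),3),np.round(P.max(0),3))
    # heights: points in heater region
    m=(hsv[:,:,2]>90)
    X=pts(c,np.ones(m.shape,bool));v,u=np.nonzero(c['depth']>0)
    for z,t in ((.06,'panel'),(.105,'cream top'),(.11,'block top')):
        sel=(abs(X[:,2]-z)<.003)&(X[:,1]>.1)&(X[:,0]>.3)&(X[:,0]<.9)&(X[:,1]<.7)&m[v,u]
        Q=X[sel]; 
        if len(Q)>50:
            r=cv2.minAreaRect(Q[:,:2].astype(np.float32));print(n,t,len(Q),np.round(Q.mean(0),3),r)
E
```

```text
scene yellow [471.5 223.9] 144 [0.598 0.359 0.179] [0.497 0.348 0.061] [0.605 0.394 0.184]
scene red [493.9 231.9] 143 [0.601 0.408 0.179] [0.492 0.398 0.059] [0.607 0.445 0.183]
scene green [490.5 217.7] 63 [0.479 0.418 0.061] [0.467 0.403 0.058] [0.491 0.438 0.065]
scene green [452.9 274.5] 190 [0.718 0.351 0.158] [0.699 0.34  0.107] [0.724 0.362 0.164]
scene green [439.2 295.1] 107 [0.718 0.35  0.03 ] [ 0.695  0.342 -0.004] [0.721 0.368 0.062]
scene blue [208.6   1. ] 42 [-0.482 -1.1   -0.177] [-0.547 -1.108 -0.214] [-0.422 -1.088 -0.155]
scene blue [322.9   8.9] 1736 [-0.59  -0.468 -0.158] [-0.609 -0.961 -0.216] [-0.269 -0.198  0.007]
scene blue [ 77.3 131.9] 13830 [ 0.534 -1.099 -0.161] [-0.542 -1.384 -0.739] [ 1.005 -0.557  0.327]
scene blue [567.6 111. ] 11887 [-0.588  0.739 -0.154] [-0.613  0.019 -0.497] [0.615 1.107 0.35 ]
scene blue [244.3 149.4] 3314 [ 0.482 -0.308  0.005] [ 0.298 -0.435 -0.006] [ 0.618 -0.197  0.035]
scene panel 1921 [0.484 0.337 0.06 ] ((0.6503926515579224, 0.31382858753204346), (0.4065946042537689, 0.4836130142211914), 88.25993347167969)
scene cream top
[... 766 characters left out ...]
 486 [ 0.469 -0.4    0.018] [ 0.337 -0.452 -0.007] [ 0.615 -0.372  0.032]
side blue [384.  172.4] 1299 [ 0.462 -0.235  0.006] [ 0.322 -0.394 -0.005] [ 0.624 -0.196  0.034]
side blue [633.5 242.7] 608 [-0.59  -0.552 -0.394] [-0.604 -0.704 -0.434] [-0.081  0.039  0.287]
side panel 4569 [0.479 0.352 0.06 ] ((0.6444919109344482, 0.3032723069190979), (0.503726065158844, 0.46381106972694397), 19.833600997924805)
side cream top 2637 [0.593 0.349 0.105] ((0.6798396110534668, 0.3215140104293823), (0.25674447417259216, 0.45314860343933105), 82.29259490966797)
side block top 2236 [0.59  0.344 0.11 ] ((0.7125431299209595, 0.31512486934661865), (0.24740387499332428, 0.3862594664096832), 81.3233871459961)
```

```bash
python3 - <<'E'
from h import *
for n in['scene','side']:
    c=load(n+'0');X=np.full(c['img'].shape,np.nan);ok=c['depth']>0
    v,u=np.nonzero(ok);X[v,u]=pts(c,np.ones(ok.shape,bool))
    def comps(zlo,zhi,box,minn,er=0):
        m=(X[...,2]>zlo)&(X[...,2]<zhi)&(X[...,0]>box[0])&(X[...,0]<box[1])&(X[...,1]>box[2])&(X[...,1]<box[3])
        nn,l,s,ce=cv2.connectedComponentsWithStats(m.astype(np.uint8))
        for i in range(1,nn):
            if s[i,4]>minn:
                Q=X[l==i];yield Q,s[i,4],ce[i],np.median(c['img'][l==i],0)
    H=(.35,.75,.15,.55)
    for nm,a in (('panel',(.057,.063)),('top',(.102,.113))):
        for Q,k,ce,col in comps(*a,H,200): 
            r=cv2.minAreaRect(Q[:,:2].astype(np.float32));print(n,nm,k,np.round(r[0],4),np.round(r[1],4),round(r[2],2),col)
    for Q,k,ce,col in comps(.172,.19,H,10): print(n,'cap',k,np.round(ce),np.round(Q.mean(0),4),np.round((Q.min(0)+Q.max(0))/2,4),col)
    for Q,k,ce,col in comps(.09,.12,(.38,.56,.2,.5),10): print(n,'knob',k,np.round(ce),np.round(Q.mean(0),4),cv2.minAreaRect(Q[:,:2].astype(np.float32)),np.round(Q[:,2].max(),4),col)
    T=(.25,.7,-.5,-.15)
    for Q,k,ce,col in comps(.036,.06,T,30): r=cv2.minAreaRect(Q[:,:2].astype(np.float32));print(n,'rail',k,np.round(ce),np.round(r[0],4),np.round(r[1],4),round(r[2],2),round(Q[:,2].max(),4),col)
    for Q,k,ce,col in comps(.024,.034,T,60): r=cv2.minAreaRect(Q[:,:2].astype(np.float32));print(n,'rim',k,np.round(r[0],4),np.round(r[1],4),round(r[2],2),col)
    B=(.35,.75,-.2,.15)
    for Q,k,ce,col in comps(.006,.014,B,60): r=cv2.minAreaRect(Q[:,:2].astype(np.float32));print(n,'rest',k,np.round(ce),np.round(r[0],4),np.round(r[1],4),round(r[2],2),col)
    for Q,k,ce,col in comps(.02,.3,(.35,1.0,-.3,.2),60): print(n,'high',k,np.round(ce),np.round(Q.mean(0),4),np.round(Q.min(0),3),np.round(Q.max(0),3),col)
E
```

```text
scene panel 1807 [0.4549 0.3425] [0.2497 0.09  ] 87.85 [245. 238. 214.]
scene top 3808 [0.5908 0.3358] [0.2502 0.123 ] 87.11 [238. 234. 218.]
scene cap 104 [429. 206.] [0.5889 0.2609 0.1788] [0.5871 0.261  0.1776] [243.5 236.5 223. ]
scene cap 122 [473. 222.] [0.5934 0.3594 0.1796] [0.5914 0.36   0.1782] [242.5 216.    0. ]
scene cap 123 [495. 230.] [0.5963 0.4088 0.179 ] [0.594  0.4094 0.1777] [235.  31.  17.]
scene knob 116 [465. 198.] [0.4747 0.3406 0.1007] ((0.4731907844543457, 0.3406223952770233), (0.014590498059988022, 0.042182762175798416), 33.82107925415039) 0.1062 [38.  36.5 37.5]
scene knob 151 [415. 204.] [0.5433 0.2303 0.1051] ((0.5432566404342651, 0.23112130165100098), (0.03263119235634804, 0.036767952144145966), 0.07580656558275223) 0.1129 [243. 236. 215.]
scene knob 287 [450. 216.] [0.5447 0.3169 0.1066] ((0.5445659756660461, 0.317732572555542), (0.07927702367305756, 0.03105611354112625), 88.60050964355469) 0.1136 [244. 238. 218.]
scene knob 83 [483. 227.] [0.5459 0.3971 0.1063] ((0.5468751192092896, 0.397292822599411), (0.023691432550549507, 0.027490075677633286), 81.
[... 4249 characters left out ...]
  0.02 ] [ 0.809 -0.079  0.14 ] [104. 112. 105.]
side high 804 [380. 166.] [ 0.4802 -0.246   0.0319] [ 0.35 -0.3   0.02] [ 0.61  -0.199  0.047] [142. 136. 147.]
side high 1033 [352. 208.] [ 0.5173 -0.0083  0.0725] [ 0.481 -0.07   0.02 ] [0.561 0.065 0.131] [164. 164. 162.]
side high 321 [279. 214.] [0.7274 0.0284 0.0228] [ 0.689 -0.013  0.02 ] [0.769 0.068 0.028] [216. 208. 200.]
side high 488 [205. 226.] [0.8918 0.1662 0.0702] [0.864 0.137 0.021] [0.934 0.2   0.112] [221. 215. 207.]
side high 698 [252. 231.] [0.7645 0.1366 0.0584] [0.728 0.101 0.02 ] [0.8   0.174 0.089] [ 96. 104.  99.]
side high 104 [395. 264.] [0.3673 0.1086 0.0268] [0.35  0.077 0.02 ] [0.381 0.156 0.033] [208. 201. 189.]
```

```bash
python3 - <<'E'
from h import *
print([a for a in dir(robot) if a[0]!='_'],[a for a in dir(job) if a[0]!='_'])
import numpy as np
# cradle frame estimate: rest yaw 76.1
for n in['scene','side']:
    c=load(n+'0');ok=c['depth']>0
    X=pts(c,np.ones(ok.shape,bool));v,u=np.nonzero(ok);col=c['img'][v,u]
    s=(X[:,2]>.006)&(abs(X[:,0]-.52)<.1)&(abs(X[:,1]+.012)<.11);X=X[s];col=col[s]
    th=np.radians(76.1);yr=np.array([np.cos(th),np.sin(th),0]);xr=np.array([np.sin(th),-np.cos(th),0])
    o=np.array([.523,-.0127,0]);q=X-o
    a=q@yr;b=q@xr;z=X[:,2]
    k=2**-.5; zc=(-a+z)*k; yc=(a+z)*k
    h=X[:,2]>.016
    im=np.zeros((300,400,3),np.uint8)
    print(n,'xr range',b[h].min(),b[h].max(),'zc',zc[h].min(),zc[h].max(),'yc',yc[h].min(),yc[h].max())
    for x0 in np.arange(-.03,.03,.01):
        m=h&(b>x0)&(b<x0+.01); 
        o_=[]
        for z0 in np.arange(-.06,.16,.008):
            mm=m&(zc>z0)&(zc<z0+.008)
            o_.append(f"{np.percentile(yc[mm],80)*1000:.0f}" if mm.sum()>2 else '.')
        print(f"{x0*1000:.0f}",' '.join(o_))
    A=cv2.resize(c['img'][150:225,285:370] if n=='scene' else c['img'][175:255,310:385],None,fx=7,fy=7,interpolation=cv2.INTER_CUBIC)
    cv2.imwrite(f'pics/cr_{n}.png',A[:,:,::-1])
E
```

```text
['PlanningError', 'grasp_offset'] ['close_job']
scene xr range -0.03029869317035729 0.046147019051901904 zc -0.020304390675527143 0.11545175682338661 yc -0.04123956588346764 0.09211810951141854
-30 . . . . . . 88 79 . 77 44 45 43 45 44 43 43 . 78 77 76 43 . . . . . .
-20 . . . . . 90 87 78 79 76 46 44 44 45 45 45 45 45 78 78 77 44 . . . . . .
-10 . . . . . 90 88 71 73 68 44 45 46 45 44 44 44 . 71 73 71 45 . . . . . .
0 . . . . . 90 88 . 66 68 44 45 44 44 45 44 45 . 71 71 67 43 . . . . . .
10 . . . . . 90 86 78 77 76 44 45 44 43 44 43 46 43 76 78 75 45 . . . . . .
20 . . . . . 84 80 73 72 75 45 44 43 44 44 44 43 43 73 72 71 44 . . . . . .
side xr range -0.03265864278627367 0.026330945768398378 zc -0.019562471841249072 0.11666833701762787 yc -0.02214831988119442 0.09303960908389115
-30 . . . . . 88 87 75 77 76 60 43 43 44 44 42 43 43 73 76 77 48 . . . . . .
-20 . . . . . 90 89 77 75 77 51 43 43 44 44 44 44 43 74 76 77 45 . . . . . .
-10 . . . . . 89 88 65 68 66 52 44 44 44 44 45 42 45 63 69 68 45 . . . . . .
0 . . . . . 91 89 75 76 73 59 45 44 43 45 45 45 44 72 73 73 52 . . . . . .
10 . . . . . 91 88 78 79 78 63 42 45 44 44 43 44 43 76 78 79 49 . . . . . .
20 . . . . . . 87 . . . 45 44 45 45 42 44 45 44 . . . 44 . . . . . .
```

View pics/cr_scene.png

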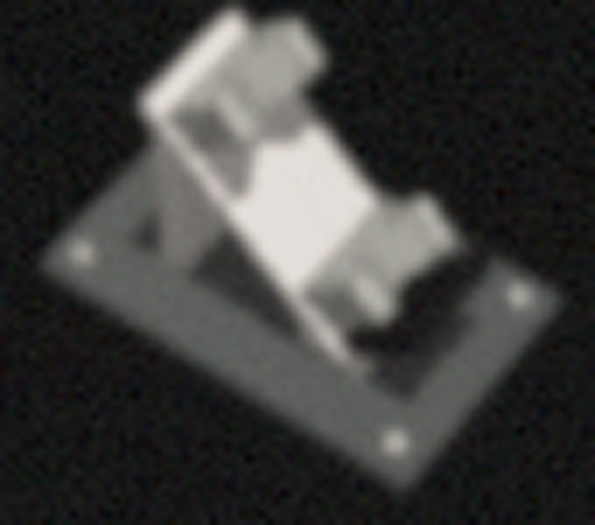

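```bash
python3 - <<'E'
from h import *
for n in['scene','side']:
    c=load(n+'0');ok=c['depth']>0
    X=pts(c,np.ones(ok.shape,bool))
    s=(X[:,2]>.006)&(abs(X[:,0]-.52)<.1)&(abs(X[:,1]+.012)<.11);X=X[s]
    # plate edges: 45deg plane points
    th=np.radians(76.1);yr=np.array([np.cos(th),np.sin(th),0]);xr=np.array([np.sin(th),-np.cos(th),0])
    q=X-np.array([.523,-.0127,0])
    a=q@yr;b=q@xr;z=X[:,2];k=2**-.5; zc=(-a+z)*k; yc=(a+z)*k
    for nm,m in (('plate',(abs(yc-.044)<.003)&(zc>.02)&(zc<.086)&(z>.02)),('upV',(yc>.06)&(zc>.07)),('loV',(yc>.06)&(yc<.083)&(zc<.05)),('stop',(yc>.084))):
        print(n,nm,m.sum(),'x',np.round(np.percentile(b[m],[2,98])*1000,1),'zc',np.round(np.percentile(zc[m],[2,98])*1000,1),'yc',np.round(np.percentile(yc[m],[2,98])*1000,1))
        if nm in('plate','upV'):
            r=cv2.minAreaRect((np.c_[b,zc][m]*1000).astype(np.float32));print(r)
    # V profile upper
    m=(zc>.088)&(zc<.105)&(yc>.05)
    for x0 in range(-30,30,3):
        mm=m&(b*1000>x0)&(b*1000<=x0+3); 
        if mm.sum()>1: print(x0+1.5,round(np.median(yc[mm])*1000,1),end='; ')
    print()
E
```

```text
scene plate 337 x [-25.5  28.5] zc [21.2 79.1] yc [41.3 46.2]
((1.0539569854736328, 52.3055305480957), (64.4422378540039, 57.4232177734375), 88.72372436523438)
scene upV 166 x [-23.3  25.7] zc [ 86.4 106.3] yc [61.4 78.8]
((0.45894622802734375, 96.17585754394531), (21.190017700195312, 52.616939544677734), 88.81700897216797)
scene loV 427 x [-48.4  52. ] zc [-58.5  18.3] yc [60.4 80.8]
scene stop 67 x [-23.9  24. ] zc [-17.4  -7.2] yc [85.  91.7]
-22.5 77.4; -19.5 77.5; -16.5 77.1; -13.5 74.9; -10.5 73.4; -7.5 70.9; -4.5 68.2; -1.5 64.9; 1.5 65.3; 4.5 68.0; 7.5 70.9; 10.5 70.4; 13.5 75.1; 16.5 77.1; 19.5 77.1; 22.5 76.8; 25.5 66.9; 
side plate 341 x [-30.7  22.9] zc [21.1 84.8] yc [41.1 46.2]
((-3.712738037109375, 53.1194953918457), (55.4373893737793, 65.65638732910156), 0.11553741991519928)
side upV 138 x [-28.   20.5] zc [ 89.1 108.4] yc [61.7 79.6]
((-3.1292591094970703, 98.84722900390625), (20.021366119384766, 50.2310676574707), 89.7416763305664)
side loV 354 x [-54.4  45.3] zc [-57.8  20.4] yc [60.2 79.2]
side stop 68 x [-27.7  21.5] zc [-15.2  -5.2] yc [84.5 91.8]
-28.5 61.3; -25.5 75.9; -22.5 76.4; -19.5 76.4; -16.5 75.8; -13.5 73.7; -10.5 71.0; -7.5 66.6; -4.5 64.7; -1.5 63.0; 1.5 66.3; 4.5 70.3; 7.5 73.6; 10.5 74.9; 13.5 75.2; 16.5 76.0; 19.5 77.2; 22.5 75.6;
```

```bash
cat >> h.py <<'E'
k_=2**-.5
class G: pass
th=np.radians(76.1);yr=np.array([np.cos(th),np.sin(th),0]);xr=np.array([np.sin(th),-np.cos(th),0]);up=np.array([0,0,1.])
xc=xr;yc=(yr+up)*k_;zc=(-yr+up)*k_
cr0=np.array([.523,-.0127,0])-.0013*xr+.0601*yr+.0502*up
Rend=np.c_[yc,xc,-zc]      # end-on grip at cradle
Rmid=np.c_[-zc,xc,-yc]     # regrip at middle
knob=np.array([.4703,.341,.097])
hy=np.radians(-2.9)
def down(yawx):  # tool down, tool x at yaw
    x=np.array([np.cos(yawx),np.sin(yawx),0]);z=-up;return np.c_[x,np.cross(z,x),z]
GO=.0187
def tcp(grasp,Rm): return np.asarray(grasp)+Rm[:,2]*GO
E
python3 - <<'E'
from h import *
Rk=down(np.radians(123.8))
rowsto([.4703,.341,.2],Rk); print(cr0,Rend.T,Rmid.T)
E
```

```text
shift [ 0.5717 -0.6771  0.0391] turn [-8.0000e-04 -1.3000e-03 -1.7109e+00] rows>= 21.271891533431685 13.690752101303557
[0.53617577 0.04595236 0.0502    ] [[ 0.16986688  0.68640021  0.70710678]
 [ 0.97071648 -0.24022804  0.        ]
 [ 0.16986688  0.68640021 -0.70710678]] [[ 0.16986688  0.68640021 -0.70710678]
 [ 0.97071648 -0.24022804  0.        ]
 [-0.16986688 -0.68640021 -0.70710678]]
```

```bash
python3 -m jog '[[0.29,-0.34,0,0,0,-0.85],[0.29,-0.34,0,0,0,-0.85],[0.29,-0.34,0,0,0,-0.85],[0.29,-0.34,0,0,0,-0.85],[0.29,-0.34,0,0,0,-0.85],[0.29,-0.34,0,0,0,-0.85],[0.29,-0.34,0,0,0,-0.85],[0.29,-0.34,0,0,0,-0.85],[0.29,-0.34,0,0,0,-0.85],[0.57,-0.677,0,0,0,-1.711],[0.57,-0.677,0,0,0,-1.711],[0.57,-0.677,0,0,0,-1.711],[0.57,-0.677,0,0,0,-1.711],[0.57,-0.677,0,0,0,-1.711],[0.57,-0.677,0,0,0,-1.711],[0.57,-0.677,0,0,0,-1.711],[0.57,-0.677,0,0,0,-1.711],[0.57,-0.677,0,0,0,-1.711],[0.57,-0.677,0,0,0,-1.711],[0.57,-0.677,0,0,0,-1.711]]' 1
python3 - <<'E'
from h import *
st();snap('wrist','w1');rowsto([.4703,.341,.2],down(np.radians(123.8)))
E
```

```text
t: 1.82
ee_pos: [0.4562, 0.2919, 0.2384]
eef_rot: [0.471, 0.882, -0.0, -0.0]
ft_force: [1.0, -0.8, 1.1]
gripper_width: 1.0
1.8167 [0.4562 0.2919 0.2384] [[-0.557, 0.831, -0.0], [0.831, 0.557, -0.0], [-0.0, -0.0, -1.0]] [ 0.97 -0.81  1.07] [ 0.35   0.107  1.691 -0.     1.344 -0.241] 1.0
shift [0.0286 0.0352 0.0381] turn [ 0.0024 -0.0033  0.0028] rows>= 1.4200225145222154 0.03945289022072004
```

View pics/w1.png

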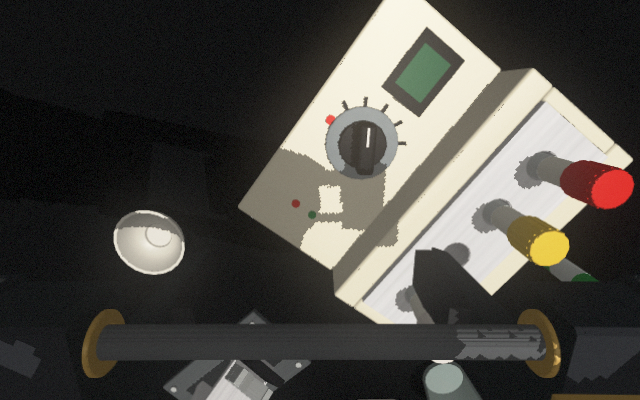

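```bash
cat >> h.py <<'E'
def grid(c):
    X=np.full(c['img'].shape,np.nan);v,u=np.nonzero(c['depth']>0);X[v,u]=pts(c,np.ones(c['depth'].shape,bool));return X
def comps(c,X,zlo,zhi,box,minn):
    m=(X[...,2]>zlo)&(X[...,2]<zhi)&(X[...,0]>box[0])&(X[...,0]<box[1])&(X[...,1]>box[2])&(X[...,1]<box[3])
    nn,l,s,ce=cv2.connectedComponentsWithStats(m.astype(np.uint8))
    out=[]
    for i in range(1,nn):
        if s[i,4]>minn:
            Q=X[l==i];r=cv2.minAreaRect(Q[:,:2].astype(np.float32));out.append((Q,np.round(ce[i]),r,np.median(c['img'][l==i],0)))
            print(s[i,4],np.round(ce[i]),'rect',np.round(r[0],4),np.round(r[1],4),round(r[2],2),'z',np.round(np.percentile(Q[:,2],[1,50,99]),4),np.median(c['img'][l==i],0))
    return out
E
python3 - <<'E'
from h import *
c=load('w1');X=grid(c)
print('knob');comps(c,X,.1,.11,(.42,.52,.29,.39),20)
print('panel');comps(c,X,.057,.063,(.35,.6,.15,.55),200)
print('caps');comps(c,X,.176,.19,(.5,.7,.15,.55),20)
E
```

```text
knob
840 [366. 149.] rect [0.4679 0.34  ] [0.0141 0.0414] 32.08 z [0.1005 0.1033 0.1053] [74. 69. 64.]
panel
30023 [371. 127.] rect [0.4688 0.3399] [0.2494 0.1215] 87.17 z [0.0578 0.0597 0.062 ] [237. 231. 209.]
caps
1496 [609. 188.] rect [0.591  0.4085] [0.0263 0.0265] 75.38 z [0.1762 0.1795 0.1812] [225.  54.  48.]
1268 [547. 247.] rect [0.5886 0.3585] [0.0258 0.0271] 55.49 z [0.1761 0.1797 0.1811] [236. 206.  75.]
56 [443. 361.] rect [0.5904 0.25  ] [0.0144 0.0043] 35.68 z [0.1785 0.1798 0.1809] [231.  225.5 216. ]
```

```bash
python3 - <<'E'
from h import *
rowsto([.469,.3403,.080],down(np.radians(123)))
E
```

```text
shift [0.0283 0.0334 0.1581] turn [ 0.0024 -0.0033  0.0168] rows>= 3.934819644783607 0.13820202179334404
```

```bash
python3 -m jog '[[0.028,0.033,0.03,0,0,0.017],[0.028,0.033,0.05,0,0,0.017],[0.028,0.033,0.08,0,0,0.017],[0.028,0.033,0.11,0,0,0.017],[0.028,0.033,0.13,0,0,0.017],[0.028,0.033,0.145,0,0,0.017],[0.028,0.033,0.158,0,0,0.017],[0.028,0.033,0.158,0,0,0.017],[0.028,0.033,0.158,0,0,0.017]]' 0.5
python3 -m jog '[[0,0,0,0,0,0],[0,0,0,0,0,0],[0,0,0,0,0,0],[0,0,0,0,0,0],[0,0,0,0,0,0],[0,0,0,0,0,0]]' 0
python3 - <<'E'
from h import *
st();rowsto([.469,.3403,.080],down(np.radians(123)))
E
```

```text
t: 2.62
ee_pos: [0.468, 0.331, 0.0803]
eef_rot: [0.478, 0.878, -0.001, -0.0]
ft_force: [0.3, -0.7, 0.4]
gripper_width: 0.502
t: 3.12
ee_pos: [0.4728, 0.3337, 0.0823]
eef_rot: [0.479, 0.878, 0.005, 0.003]
ft_force: [15.0, 10.5, -12.7]
gripper_width: 0.157
3.1167 [0.4728 0.3337 0.0823] [[-0.541, 0.841, -0.001], [0.841, 0.541, 0.012], [0.011, 0.006, -1.0]] [ 15.    10.54 -12.7 ] [ 0.409  0.368  1.72   0.002  1.042 -0.164] 0.157
shift [0.0077 0.0003 0.0023] turn [ 0.0125  0.0005 -0.0041] rows>= 0.1919745277091792 0.1050524958456461
```

```bash
python3 -m jog '[[0,0,0,0,0,0],[0,0,0,0,0,0],[0,0,0,0,0,0],[0,0,0,0,0,0]]' 0.5
python3 - <<'E'
from h import *
st();rowsto([.469,.3403,.080],down(np.radians(123)))
E
```

```text
t: 3.45
ee_pos: [0.468, 0.331, 0.0809]
eef_rot: [0.478, 0.878, -0.0, -0.0]
ft_force: [-0.5, -0.1, 0.8]
gripper_width: 0.437
3.45 [0.468  0.331  0.0809] [[-0.542, 0.84, 0.0], [0.84, 0.542, -0.0], [-0.0, -0.0, -1.0]] [-0.46 -0.11  0.81] [ 0.409  0.367  1.724 -0.     1.051 -0.164] 0.437
shift [0.0072 0.0058 0.0009] turn [-0.0004 -0.     -0.0029] rows>= 0.224123281891482 0.02351096081951163
```

```bash
python3 -m jog '[[0.007,0.006,0,0,0,0],[0.007,0.006,0,0,0,0],[0.007,0.006,0,0,0,0],[0.007,0.006,0,0,0,0]]' 0.5
python3 -m jog '[[0,0,0,0,0,0],[0,0,0,0,0,0],[0,0,0,0,0,0],[0,0,0,0,0,0],[0,0,0,0,0,0]]' 0
python3 - <<'E'
from h import *
st();rowsto([.469,.3403,.080],down(np.radians(123)))
E
```

```text
t: 3.78
ee_pos: [0.4694, 0.3405, 0.0806]
eef_rot: [0.478, 0.878, -0.0, -0.0]
ft_force: [-0.8, -1.2, 0.3]
gripper_width: 0.5
t: 4.2
ee_pos: [0.4693, 0.3401, 0.0807]
eef_rot: [0.478, 0.878, -0.0, -0.0]
ft_force: [-1.7, -1.0, 4.7]
gripper_width: 0.155
4.2 [0.4693 0.3401 0.0807] [[-0.542, 0.84, 0.0], [0.84, 0.542, -0.001], [-0.001, -0.0, -1.0]] [-1.73 -0.98  4.73] [ 0.422  0.38   1.707 -0.     1.055 -0.15 ] 0.155
shift [ 0.0003 -0.0002  0.0007] turn [-0.0006 -0.     -0.003 ] rows>= 0.01889161718110341 0.024867553778095727
```

```bash
python3 -m jog '[[0,0,0,0,0,-0.1],[0,0,0,0,0,-0.2],[0,0,0,0,0,-0.3],[0,0,0,0,0,-0.4],[0,0,0,0,0,-0.5],[0,0,0,0,0,-0.6],[0,0,0,0,0,-0.7],[0,0,0,0,0,-0.8],[0,0,0,0,0,-0.87],[0,0,0,0,0,-0.92],[0,0,0,0,0,-0.96],[0,0,0,0,0,-0.98],[0,0,0,0,0,-0.98],[0,0,0,0,0,-0.98]]' 0
python3 - <<'E'
from h import *
s=st();print(s['torque'])
E
```

```text
t: 5.37
ee_pos: [0.4696, 0.3405, 0.0807]
eef_rot: [0.01, 1.0, 0.0, 0.0]
ft_force: [0.7, 1.8, -1.3]
gripper_width: 0.157
5.3667 [0.4696 0.3405 0.0807] [[-1.0, 0.019, -0.0], [0.019, 1.0, 0.001], [0.0, 0.001, -1.0]] [ 0.69  1.85 -1.28] [ 4.230e-01  3.800e-01  1.707e+00  1.000e-03  1.055e+00 -1.129e+00] 0.157
[ 0.48184021 -0.18424522 -0.38452224]
```

```bash
python3 -m jog '[[0,0,0,0,0,0],[0,0,0,0,0,0],[0,0,0,0,0,0],[0,0,-0.02,0,0,0],[0,0,-0.06,0,0,0],[0,0,-0.1,0,0,0],[0,0,-0.14,0,0,0],[0,0,-0.18,0,0,0],[0,0,-0.18,0,0,0],[0,0,-0.18,0,0,0]]' 0.5
python3 - <<'E'
from h import *
st();c=snap('wrist','w2');X=grid(c)
print('knob');comps(c,X,.1,.11,(.42,.52,.29,.39),20)
print('panel');comps(c,X,.057,.063,(.35,.6,.15,.55),200)
print('caps');comps(c,X,.176,.19,(.5,.7,.15,.55),20)
E
```

```text
t: 6.2
ee_pos: [0.471, 0.3409, 0.2641]
eef_rot: [0.009, 1.0, 0.001, 0.003]
ft_force: [0.1, 0.4, -0.1]
gripper_width: 0.498
6.2 [0.471  0.3409 0.2641] [[-1.0, 0.018, -0.006], [0.018, 1.0, 0.003], [0.006, 0.002, -1.0]] [ 0.12  0.37 -0.06] [ 0.423  0.17   1.567 -0.     1.398 -1.13 ] 0.498
knob
644 [320. 177.] rect [0.4676 0.3396] [0.014  0.0405] 86.59 z [0.1005 0.1033 0.1053] [65. 60. 52.]
panel
23877 [319. 164.] rect [0.4685 0.3395] [0.249  0.1207] 87.06 z [0.0577 0.0597 0.0618] [143. 136. 119.]
caps
```

View pics/w2.png

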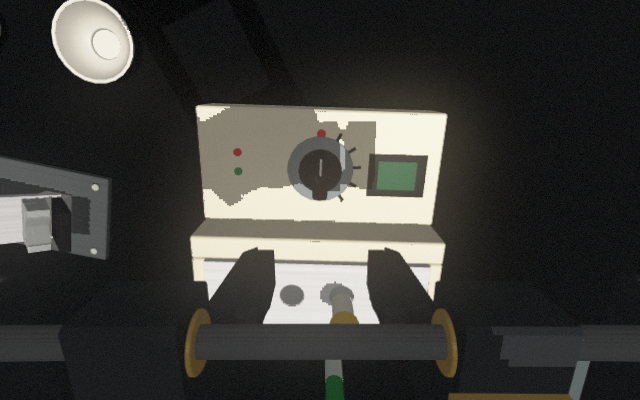

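```bash
python3 - <<'E'
from h import *
rowsto([.5847,.2600,.225],down(np.radians(87.1)))
E
```

```text
shift [-0.1163 -0.0782  0.0365] turn [1.6000e-03 8.0000e-04 1.6036e+00] rows>= 3.474349043760512 12.832200066893067
```

```bash
python3 -m jog '[[-0.03,-0.02,0,0,0,0.12],[-0.06,-0.04,0,0,0,0.24],[-0.09,-0.06,0,0,0,0.36],[-0.116,-0.078,0,0,0,0.48],[-0.116,-0.078,0,0,0,0.6],[-0.116,-0.078,0,0,0,0.72],[-0.116,-0.078,0,0,0,0.84],[-0.116,-0.078,0,0,0,0.96],[-0.116,-0.078,0,0,0,1.08],[-0.116,-0.078,0,0,0,1.2],[-0.116,-0.078,0,0,0,1.32],[-0.116,-0.078,0.01,0,0,1.44],[-0.116,-0.078,0.02,0,0,1.54],[-0.116,-0.078,0.0365,0.0016,0.0008,1.603],[-0.116,-0.078,0.0365,0.0016,0.0008,1.603],[-0.116,-0.078,0.0365,0.0016,0.0008,1.603],[-0.116,-0.078,0.0365,0.0016,0.0008,1.603]]' 0.75
python3 - <<'E'
from h import *
st();c=snap('wrist','w3');st();rowsto([.5847,.2600,.1483],down(np.radians(87.1)));X=grid(c);comps(c,X,.176,.19,(.5,.7,.15,.55),20)
E
```

```text
t: 7.67
ee_pos: [0.5837, 0.2601, 0.2234]
eef_rot: [0.724, 0.69, -0.002, -0.001]
ft_force: [0.5, 0.4, -0.4]
gripper_width: 0.749
7.6667 [0.5837 0.2601 0.2234] [[0.048, 0.999, -0.001], [0.999, -0.048, -0.003], [-0.003, -0.001, -1.0]] [ 0.45  0.35 -0.42] [ 0.234  0.336  1.448 -0.     1.361  0.282] 0.749
7.7167 [0.5841 0.2602 0.2242] [[0.048, 0.999, -0.001], [0.999, -0.048, -0.002], [-0.002, -0.001, -1.0]] [-0.34  0.02  0.78] [ 0.234  0.335  1.447 -0.     1.361  0.282] 0.75
shift [-0.0002  0.0007  0.0759] turn [-0.0018  0.0007  0.0023] rows>= 1.821290381557785 0.0235108070432905
2168 [324.  49.] rect [0.5893 0.3587] [0.0257 0.0261] 47.19 z [0.1766 0.1796 0.1812] [249. 230. 104.]
1385 [323. 230.] rect [0.5842 0.2598] [0.0259 0.0258] 60.43 z [0.1764 0.1795 0.181 ] [130. 125. 118.]
```

View pics/w3.png

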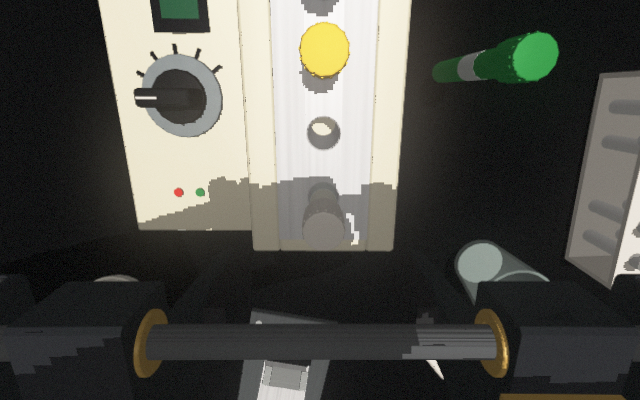

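```bash
python3 -m jog '[[0,0,0.02,0,0,0],[0,0,0.04,0,0,0],[0,0,0.055,0,0,0],[0,0,0.068,0,0,0],[0,0,0.076,0,0,0],[0,0,0.076,0,0,0],[0,0,0.076,0,0,0]]' 0.75
python3 -m jog '[[0,0,0,0,0,0],[0,0,0,0,0,0],[0,0,0,0,0,0],[0,0,0,0,0,0],[0,0,0,0,0,0],[0,0,0,0,0,0],[0,0,-0.001,0,0,0],[0,0,-0.002,0,0,0]]' 0
python3 -c "
from h import *
st()"
```

```text
t: 8.3
ee_pos: [0.5842, 0.2603, 0.1485]
eef_rot: [0.724, 0.689, -0.001, -0.0]
ft_force: [0.3, 0.3, 1.1]
gripper_width: 0.754
t: 8.97
ee_pos: [0.5838, 0.2602, 0.1501]
eef_rot: [0.725, 0.689, -0.001, -0.0]
ft_force: [-0.4, -0.2, -0.9]
gripper_width: 0.286
8.9667 [0.5838 0.2602 0.1501] [[0.05, 0.999, -0.001], [0.999, -0.05, -0.002], [-0.002, -0.001, -1.0]] [-0.37 -0.16 -0.89] [ 0.234  0.407  1.508 -0.     1.228  0.284] 0.286
```

```bash
python3 -m jog '[[0,0,-0.02,0,0,0],[0,0,-0.05,0,0,0],[0,0,-0.08,0,0,0],[0,0,-0.11,0,0,0],[0,0,-0.14,0,0,0],[0,0,-0.16,0,0,0],[0,0,-0.16,0,0,0],[0,0,-0.16,0,0,0]]'
python3 - <<'E'
from h import *
s=st(); rowsto(cr0+zc*.15+yc*.11,Rend,s); rowsto(cr0+zc*.1485+yc*.06,Rend,s)
E
```

```text
t: 9.63
ee_pos: [0.5847, 0.2604, 0.3114]
eef_rot: [0.725, 0.689, 0.0, 0.0]
ft_force: [-0.1, 0.7, -1.8]
gripper_width: 0.286
9.6333 [0.5847 0.2604 0.3114] [[0.05, 0.999, 0.0], [0.999, -0.05, 0.001], [0.001, 0.0, -1.0]] [-0.06  0.66 -1.76] [ 0.234  0.276  1.347 -0.     1.518  0.284] 0.286
shift [-0.2444 -0.0433  0.0772] turn [-0.0746  0.7826  0.183 ] rows>= 6.233861452913413 6.459265855050197
shift [-0.2781 -0.0499  0.1136] turn [-0.0746  0.7826  0.183 ] rows>= 7.302515235665602 6.459265855050197
```

```bash
python3 -m jog '[[-0.03,-0.005,0,0,0.07,0.02],[-0.06,-0.01,0,-0.01,0.16,0.04],[-0.09,-0.015,0,-0.02,0.26,0.06],[-0.12,-0.02,0,-0.03,0.36,0.08],[-0.15,-0.026,0,-0.04,0.46,0.11],[-0.18,-0.032,0.01,-0.05,0.56,0.13],[-0.21,-0.037,0.03,-0.06,0.66,0.15],[-0.23,-0.041,0.05,-0.07,0.73,0.17],[-0.2444,-0.0433,0.07,-0.0746,0.7826,0.183],[-0.2444,-0.0433,0.0772,-0.0746,0.7826,0.183],[-0.2444,-0.0433,0.0772,-0.0746,0.7826,0.183],[-0.2444,-0.0433,0.0772,-0.0746,0.7826,0.183],[-0.2444,-0.0433,0.0772,-0.0746,0.7826,0.183]]'
python3 - <<'E'
from h import *
s=st(); rowsto(cr0+zc*.1485+yc*.04,Rend,s)
snap('wrist','w4');snap('scene','s4')
E
```

```text
t: 10.72
ee_pos: [0.5291, 0.0194, 0.234]
eef_rot: [0.727, 0.57, 0.3, -0.236]
ft_force: [0.6, 0.3, -0.9]
gripper_width: 0.284
10.7167 [0.5291 0.0194 0.234 ] [[0.17, 0.688, 0.706], [0.971, -0.238, -0.001], [0.167, 0.686, -0.708]] [ 0.62  0.28 -0.88] [-0.617  0.158  1.841  0.717  1.513 -0.559] 0.284
shift [-0.0705  0.0005  0.001 ] turn [-0.0023  0.002   0.0004] rows>= 1.6908598921669173 0.024647796286820286
```

View pics/w4.png

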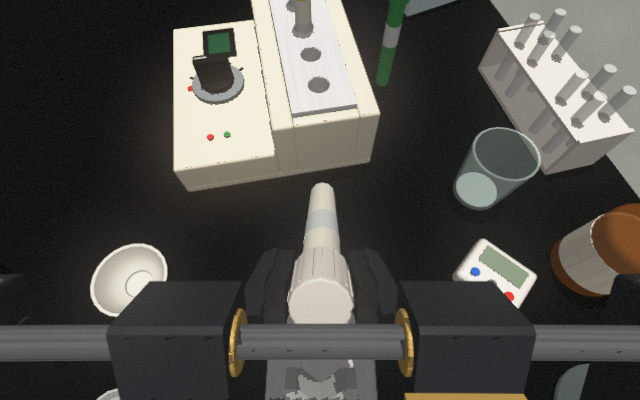

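View pics/s4.png

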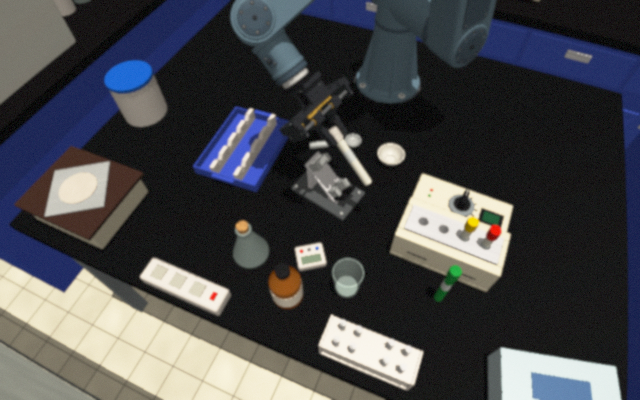

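```bash
python3 -m jog '[[-0.03,0,0,0,0,0],[-0.06,0,0.001,0,0,0],[-0.085,0,0.001,-0.002,0.002,0],[-0.1,0,0.001,-0.002,0.002,0],[-0.1,0,0.001,-0.002,0.002,0],[-0.1,0,0.001,-0.002,0.002,0]]'
python3 - <<'E'
from h import *
s=st(); rowsto(cr0+zc*.1485,Rend,s)
snap('side','d5');snap('scene','s5')
a=load('s5')['img'][100:230,260:420];b=load('d5')['img'][140:270,270:430]
cv2.imwrite('pics/c5.png',np.hstack([cv2.resize(x,(400,325),interpolation=cv2.INTER_CUBIC) for x in(a,b)])[:,:,::-1])
E
```

```text
t: 11.32
ee_pos: [0.5121, -0.0493, 0.1625]
eef_rot: [0.728, 0.569, 0.302, -0.236]
ft_force: [-0.1, 0.9, -0.3]
gripper_width: 0.285
11.3167 [ 0.5121 -0.0493  0.1625] [[0.171, 0.685, 0.708], [0.97, -0.242, -0.001], [0.17, 0.687, -0.706]] [-0.13  0.93 -0.31] [-0.745  0.299  1.842  0.673  1.476 -0.735] 0.285
shift [-0.0099  0.0005  0.0004] turn [ 0.0004 -0.0012 -0.0016] rows>= 0.23823425488542976 0.01641475219516476
```

View pics/c5.png

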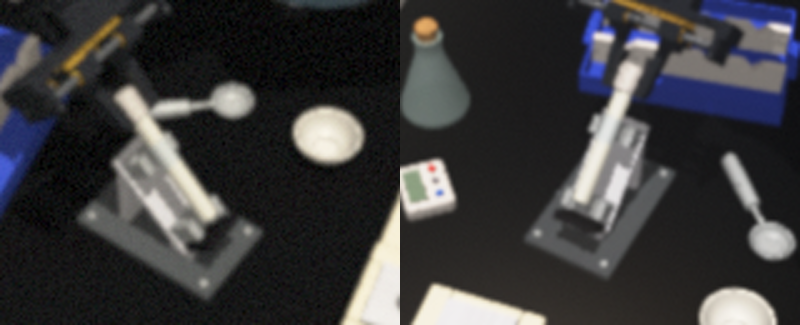

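```bash
python3 -m jog '[[-0.003,0,0,0,0,0],[-0.005,0,0,0,0,0],[-0.006,0,0,0,0,0],[-0.007,0,0,0,0,0],[-0.007,0,0,0,0,0]]'
python3 -m jog '[[-0.001,0,0,0,0,0],[-0.002,0,0,0,0,0],[-0.002,0,0,0,0,0],[-0.002,0,0,0,0,0]]'
python3 - <<'E'
from h import *
s=st(); rowsto(cr0+zc*.1485,Rend,s)
E
```

```text
t: 11.83
ee_pos: [0.5105, -0.0545, 0.1569]
eef_rot: [0.728, 0.569, 0.301, -0.236]
ft_force: [-0.8, -0.3, -0.5]
gripper_width: 0.285
t: 12.17
ee_pos: [0.5101, -0.0558, 0.1555]
eef_rot: [0.728, 0.569, 0.302, -0.236]
ft_force: [-0.1, -0.2, -1.1]
gripper_width: 0.283
12.1667 [ 0.5101 -0.0558  0.1555] [[0.172, 0.685, 0.708], [0.97, -0.242, -0.001], [0.17, 0.687, -0.706]] [-0.11 -0.16 -1.1 ] [-0.757  0.314  1.84   0.668  1.472 -0.75 ] 0.283
shift [-0.0001  0.0009  0.0002] turn [ 0.0002 -0.001  -0.002 ] rows>= 0.022587364922035322 0.017856881803995625
```

```bash
for i in 1 2; do python3 -m jog '[[-0.001,0,0,0,0,0],[-0.001,0,0,0,0,0],[-0.001,0,0,0,0,0]]' | grep -E 'pos|ft'; done
```

```text
ee_pos: [0.5098, -0.0564, 0.1548]
ft_force: [0.4, 0.7, 0.8]
ee_pos: [0.5097, -0.057, 0.1543]
ft_force: [-0.9, 3.2, 1.8]
```

```bash
python3 -m jog '[[0,0,0.004,0,0,0],[0,0,0.008,0,0,0],[0,0,0.012,0,0,0],[0,0,0.014,0,0,0],[0,0,0.015,0,0,0],[0,0,0.015,0,0,0]]' | grep -E 'pos|ft'; for i in 1 2 3; do python3 -m jog '[[0,0,0.001,0,0,0],[0,0,0.0015,0,0,0],[0,0,0.0015,0,0,0]]'| grep -E 'pos|ft'; done
python3 - <<'E'
from h import *
s=st(); rowsto(cr0+zc*.1285,Rend,s); print('along tool',R.from_quat(s['eef_rot']).inv().apply(s['ft_force']))
E
```

```text
ee_pos: [0.5125, -0.0463, 0.1434]
ft_force: [-1.1, 3.1, 2.5]
ee_pos: [0.5127, -0.0455, 0.1426]
ft_force: [-0.3, 2.1, 5.2]
ee_pos: [0.513, -0.0445, 0.1416]
ft_force: [-1.6, 2.0, 5.4]
ee_pos: [0.5132, -0.0434, 0.1406]
ft_force: [-1.6, 2.7, 5.8]
13.9167 [ 0.5132 -0.0434  0.1406] [[0.171, 0.685, 0.708], [0.97, -0.241, -0.001], [0.17, 0.687, -0.706]] [-1.57  2.7   5.82] [-0.736  0.333  1.853  0.681  1.436 -0.757] 0.287
shift [0.0013 0.0008 0.0007] turn [ 0.0002 -0.0016 -0.0013] rows>= 0.04067754552616677 0.016829244930328478
along tool [ 5.70019971 -2.17449454 -2.52054558]
```

```bash
cat > f.py <<'E'
from h import *
s=read_state();print(round(s['t'],2),'toolF',np.round(R.from_quat(s['eef_rot']).inv().apply(s['ft_force']),1),'zc,yc,xc rel home mm',np.round([(s['ee_pos']-cr0)@zc*1000,(s['ee_pos']-cr0)@yc*1000,(s['ee_pos']-cr0)@xc*1000],2),'grip',round(s['gripper_width'],3))
E
for i in 1 2 3 ; do python3 -m jog '[[0,0,0.001,0,0,0],[0,0,0.001,0,0,0],[0,0,0.001,0,0,0]]'>/dev/null; python3 f.py; done
```

```text
14.17 toolF [ 5.7 -4.1 -9.3] zc,yc,xc rel home mm [128.93  -1.3   -0.72] grip 0.283
14.42 toolF [  7.1  -6.4 -16.2] zc,yc,xc rel home mm [128.84  -1.34  -0.63] grip 0.283
14.67 toolF [  6.8 -11.3 -23.9] zc,yc,xc rel home mm [128.72  -1.3   -0.54] grip 0.287
```

```bash
python3 -m jog '[[0,0,-0.001,0,0,0],[0,0,-0.002,0,0,0],[0,0,-0.002,0,0,0]]' >/dev/null; python3 f.py
python3 -m jog '[[0,0,0,0,0,0],[0,0,0,0,0,0],[0,0,0,0,0,0],[0,0,0,0,0,0],[0,0,0,0,0,0],[0,0,0,0,0,0]]' 0.6 >/dev/null; python3 f.py
python3 -m jog '[[0,0,-0.01,0,0,0],[0,0,-0.03,0,0,0],[0,0,-0.06,0,0,0],[0,0,-0.09,0,0,0],[0,0,-0.09,0,0,0]]' >/dev/null; python3 f.py
python3 - <<'E'
from h import *
snap('side','d6');snap('scene','s6');snap('wrist','w6')
a=load('s6')['img'][100:230,260:420];b=load('d6')['img'][140:270,270:430]
cv2.imwrite('pics/c6.png',np.hstack([cv2.resize(x,(400,325),interpolation=cv2.INTER_CUBIC) for x in(a,b)])[:,:,::-1])
st();rowsto(cr0+zc*.06+yc*(.12-GO),Rmid)
E
```

```text
14.92 toolF [ 6.3 -5.2 -8.6] zc,yc,xc rel home mm [128.91  -1.3   -0.71] grip 0.288
15.42 toolF [0.9 0.6 0.1] zc,yc,xc rel home mm [128.1   -1.96  -0.86] grip 0.601
15.83 toolF [ 0.3  0.7 -1.7] zc,yc,xc rel home mm [224.15  -2.16   1.7 ] grip 0.602
15.9833 [ 0.4978 -0.1049  0.2029] [[0.172, 0.685, 0.708], [0.97, -0.242, -0.001], [0.171, 0.687, -0.707]] [-0.62  0.19  0.37] [-0.839  0.27   1.779  0.626  1.598 -0.743] 0.601
shift [0.1033 0.0007 0.1581] turn [-1.3000e-03 -1.5715e+00 -2.3000e-03] rows>= 4.529560582461739 12.575385982030225
```

View pics/c6.png

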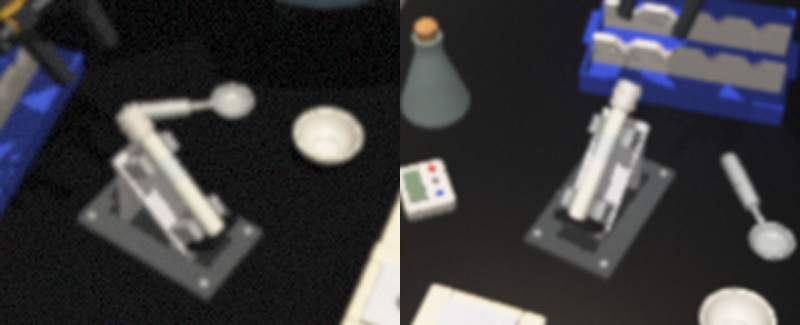

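View pics/w6.png

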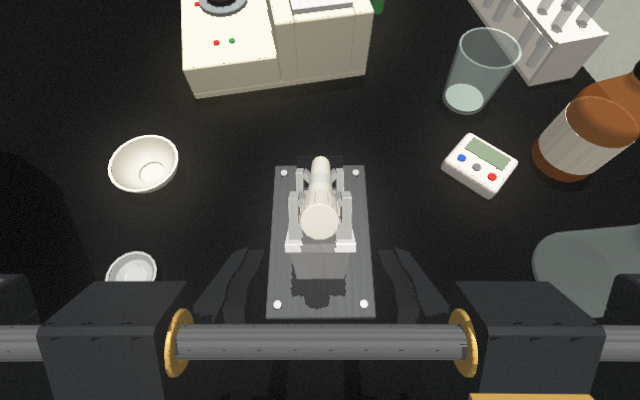

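```bash
python3 -m jog '[[0.025,0,-0.025,0,-0.1,0],[0.05,0,-0.05,0,-0.2,0],[0.07,0,-0.07,0,-0.3,0],[0.08,0,-0.05,0,-0.4,0],[0.09,0,-0.03,0,-0.5,0],[0.1,0,-0.01,0,-0.6,0],[0.11,0,0.01,0,-0.7,0],[0.12,0,0.03,0,-0.8,0],[0.13,0,0.05,0,-0.9,0],[0.14,0,0.07,0,-1.0,0],[0.15,0,0.09,0,-1.1,0],[0.16,0,0.11,0,-1.2,0],[0.17,0,0.13,0,-1.3,0],[0.18,0,0.15,0,-1.4,0],[0.183,0,0.158,-0.0013,-1.5,-0.002],[0.183,0.0007,0.158,-0.0013,-1.5715,-0.0023],[0.183,0.0007,0.158,-0.0013,-1.5715,-0.0023],[0.183,0.0007,0.158,-0.0013,-1.5715,-0.0023],[0.183,0.0007,0.158,-0.0013,-1.5715,-0.0023]]' 0.6
python3 - <<'E'
from h import *
s=st();rowsto(cr0+zc*.06+yc*(-.001-GO)-.0005*xc,Rmid,s);snap('wrist','w7')
E
```

```text
t: 17.57
ee_pos: [0.5565, 0.1288, 0.2207]
eef_rot: [0.727, 0.57, -0.301, 0.235]
ft_force: [-0.0, 0.3, -0.2]
gripper_width: 0.596
17.5667 [0.5565 0.1288 0.2207] [[0.169, 0.688, -0.706], [0.971, -0.239, -0.001], [-0.169, -0.685, -0.708]] [-0.02  0.3  -0.19] [ 0.342  0.549  1.347 -0.637  1.713  0.646] 0.596
shift [-1.000e-04 -4.000e-04  2.006e-01] turn [ 0.0003 -0.0016  0.0012] rows>= 4.809409741135189 0.016160222880405084
```

View pics/w7.png

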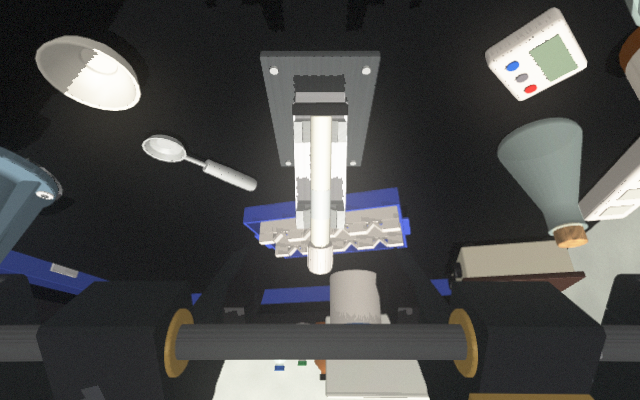

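```bash
python3 -m jog '[[0,0,0.035,0,0,0],[0,0,0.07,0,0,0],[0,0,0.1,0,0,0],[0,0,0.13,0,0,0],[0,0,0.155,0,0,0],[0,0,0.175,0,0,0],[0,0,0.19,0,0,0],[0,0,0.2,0,0,0],[0,0,0.2,0,0,0],[0,0,0.2,0,0,0]]' 0.6 >/dev/null; python3 f.py
python3 -m jog '[[0,0,0,0,0,0],[0,0,0,0,0,0],[0,0,0,0,0,0],[0,0,0,0,0,0],[0,0,0,0,0,0],[0,0,0,0,0,0]]' 0 >/dev/null; python3 f.py
python3 -m jog '[[0,0,-0.003,0,0,0],[0,0,-0.01,0,0,0],[0,0,-0.03,0,0,0],[0,0,-0.06,0,0,0],[0,0,-0.1,0,0,0],[0,0,-0.13,0,0,0],[0,0,-0.13,0,0,0]]' >/dev/null; python3 f.py
python3 - <<'E'
from h import *
s=st();c=snap('scene','s8');snap('side','d8')
for n in('s8','d8'):
    c=load(n);X=grid(c);comps(c,X,.036,.06,(.25,.7,-.5,-.15),30);comps(c,X,.024,.034,(.25,.7,-.5,-.15),60)
E
```

```text
18.45 toolF [ 0.1  0.1 -0.1] zc,yc,xc rel home mm [ 61.37 -18.43   0.78] grip 0.598
18.95 toolF [ 0.9  0.2 -1. ] zc,yc,xc rel home mm [ 60.19 -18.47   0.21] grip 0.21
19.53 toolF [ 0.2  0.2 -0.5] zc,yc,xc rel home mm [ 60.71 118.51   2.65] grip 0.217
19.5333 [0.5486 0.085  0.1769] [[0.174, 0.689, -0.703], [0.972, -0.236, 0.009], [-0.16, -0.685, -0.711]] [0.31 0.48 0.21] [ 0.285  0.54   1.458 -0.659  1.592  0.669] 0.217
42 [249. 113.] rect [ 0.3673 -0.3442] [0.0119 0.0399] 89.58 z [0.0364 0.044  0.0477] [217.  206.5 196. ]
113 [266. 126.] rect [ 0.392  -0.2686] [0.0974 0.0154] 1.4 z [0.0367 0.0435 0.0482] [216. 207. 205.]
57 [241. 125.] rect [ 0.4197 -0.3418] [0.0474 0.0146] 6.31 z [0.0364 0.0439 0.0481] [214. 203. 200.]
64 [232. 138.] rect [ 0.4755 -0.3393] [0.0467 0.015 ] 0.22 z [0.0362 0.0434 0.047 ] [217.5 208.  198. ]
132 [250. 152.] rect [ 0.5002 -0.2649] [0.1017 0.0145] 2.54 z [0.0363 0.0432 0.0485] [219. 210. 210.]
68 [223. 151.] rect [ 0.5305 -0.3382] [0.0495 0.0142] 2.27 z [0.0363 0.0428 0.0483] [216.5 207.5 199. ]
62 [214. 164.] rect [ 0.5815 -0.3355] [0.0387 0.0141] 0.97 z [0.0362 0.0436 0.0476] [201.  188.5 188.5]
61 [237. 171.] rect [ 0.5803 -0.2611] [0.0404 0.0141] 3.91 z [0.0362 0.0441 0.0477] [210. 200. 201.]
917 [241. 149.] rect [ 0.4729 -0.3032] [0.2869 0.2032] 1.84 z [0.0241 0.0285 0.0337] [ 62.  82. 139.]
```

View pics/d8.png

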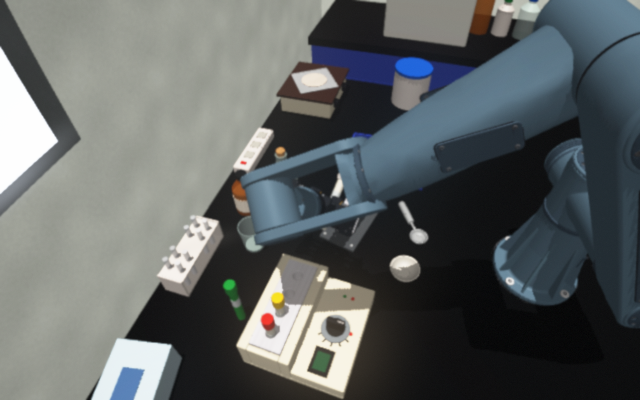

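```bash
cat >> h.py <<'E'
tote0=np.array([.4714,-.3025,0]);ty=np.radians(2.1)
def notch(i,o=None,a=None):
    o=tote0 if o is None else o;a=ty if a is None else a
    return np.asarray(o)+np.array([np.cos(a),np.sin(a),0])*(-.084+.056*i)+np.array([0,0,.047])
E
python3 - <<'E'
from h import *
s=st();n=notch(3);print(n);Rn=down(ty+np.pi/2)
rowsto(tcp(n,Rn)+[0,0,.17],Rn,s);rowsto(s['ee_pos']+[0,0,.1],None,s)
E
```

```text
19.6333 [0.5456 0.0818 0.1723] [[0.17, 0.687, -0.706], [0.971, -0.238, 0.002], [-0.167, -0.686, -0.708]] [-1.29  0.23 -1.28] [ 0.282  0.543  1.466 -0.66   1.588  0.669] 0.209
[ 0.55534359 -0.29942193  0.047     ]
shift [-0.2787  0.1002  0.2416] turn [-0.1066  0.7792 -0.2634] rows>= 9.165935285061241 6.636981672314141
shift [-0.0706  0.0002 -0.0708] turn [0. 0. 0.] rows>= 2.3980815347721833 0.0
```

```bash
python3 -m jog '[[-0.035,0,-0.035,0,0,0],[-0.07,0,-0.07,0,0,0],[-0.09,0.01,-0.04,-0.01,0.08,-0.026],[-0.11,0.02,-0.01,-0.02,0.16,-0.05],[-0.13,0.03,0.02,-0.03,0.24,-0.08],[-0.15,0.04,0.05,-0.04,0.32,-0.11],[-0.17,0.05,0.08,-0.055,0.4,-0.135],[-0.19,0.06,0.11,-0.065,0.48,-0.16],[-0.21,0.07,0.14,-0.075,0.56,-0.19],[-0.23,0.08,0.17,-0.09,0.64,-0.22],[-0.25,0.09,0.2,-0.1,0.72,-0.24],[-0.27,0.097,0.225,-0.1066,0.77,-0.26],[-0.2787,0.1002,0.2416,-0.1066,0.7792,-0.2634],[-0.2787,0.1002,0.2416,-0.1066,0.7792,-0.2634],[-0.2787,0.1002,0.2416,-0.1066,0.7792,-0.2634],[-0.2787,0.1002,0.2416,-0.1066,0.7792,-0.2634]]' >/dev/null
python3 - <<'E'
from h import *
s=st();c=snap('wrist','w9');X=grid(c)
comps(c,X,.036,.06,(.25,.7,-.5,-.15),60);comps(c,X,.024,.034,(.25,.7,-.5,-.15),200)
E
```

```text
20.9667 [ 0.553  -0.2996  0.1962] [[-0.034, 0.999, 0.001], [0.999, 0.034, -0.005], [-0.005, 0.001, -1.0]] [-0.18 -0.74 -0.51] [-0.684  0.339  1.5   -0.002  1.307 -0.717] 0.214
770 [103. 143.] rect [ 0.3614 -0.2704] [0.0421 0.0121] 2.0 z [0.0365 0.0446 0.0466] [231. 226. 220.]
820 [165. 143.] rect [ 0.4129 -0.2684] [0.0504 0.0121] 2.38 z [0.0363 0.0445 0.0465] [231. 226. 222.]
802 [228. 143.] rect [ 0.4691 -0.2664] [0.0501 0.0122] 1.97 z [0.0365 0.0445 0.0464] [236. 231. 235.]
712 [289. 142.] rect [ 0.5244 -0.2641] [0.0495 0.012 ] 2.98 z [0.0364 0.0446 0.0466] [254. 254. 254.]
598 [352. 142.] rect [ 0.5751 -0.2625] [0.0399 0.0118] 1.78 z [0.0369 0.0448 0.0469] [255. 255. 255.]
678 [118. 224.] rect [ 0.3649 -0.3457] [0.0423 0.0125] 1.35 z [0.0363 0.0442 0.0463] [255. 255. 255.]
732 [176. 224.] rect [ 0.4155 -0.344 ] [0.0496 0.0127] 1.84 z [0.0362 0.0443 0.0463] [232. 227. 229.]
732 [235. 224.] rect [ 0.471  -0.3421] [0.0493 0.0131] 1.41 z [0.0363 0.0443 0.0464] [232. 227. 226.]
402 [282. 224.] rect [ 0.5157 -0.3404] [0.0274 0.0121] 2.38 z [0.0363 0.0444 0.0465] [232.  227.5 221.5]
336 [358. 224.] rect [ 0.5876 -0.3379] [0.0205 0.0123] 2.01 z [0.0366 0.0449 0.0464] [238. 233. 228.]
4666 [265. 121.] rect [ 0.474  -0.2898] [0.2763 0.1708] 1.9 z [0.0243 0.0293 0.0337] [166. 191. 231.]
1979 [135. 195.] rect [ 0.4183 -0.3355] [0.0645 0.2103] 73.56 z [0.0242 0.0288 0.0339] [142. 174. 226.]
1279 [167. 268.] rect [ 0.4155 -0.3855] [0.05   0.1536] 89.21 z [0.0242 0.0291 0.0311] [103. 124. 235.]
```

View pics/w9.png

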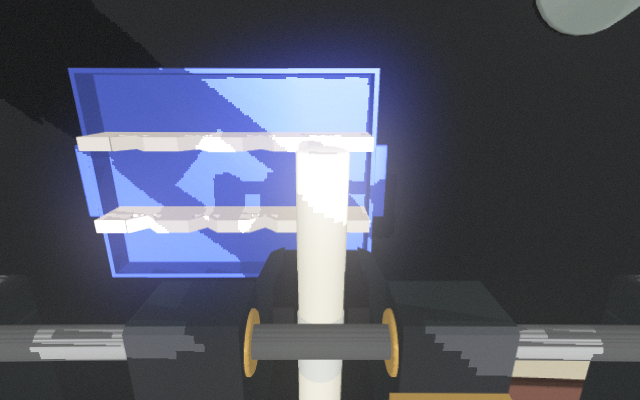

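```bash
sed -i 's/tote0=np.array(\[.4714,-.3025,0\])/tote0=np.array([.4712,-.3032,0])/' h.py; python3 - <<'E'
from h import *
s=st();n=notch(3);Rn=down(ty+np.pi/2);rowsto(tcp(n,Rn),Rn,s)
E
```

```text
21.0167 [ 0.5536 -0.299   0.1969] [[-0.035, 0.999, 0.001], [0.999, 0.035, -0.004], [-0.004, 0.0, -1.0]] [ 0.57 -0.1  -0.55] [-0.683  0.339  1.5   -0.002  1.307 -0.718] 0.212
shift [-0.0012  0.0021  0.1686] turn [-0.0036 -0.0006 -0.0012] rows>= 4.043440922162429 0.03075891081166688
```

```bash
python3 -m jog '[[-0.001,0.001,0.035,-0.003,0,0],[-0.001,0.002,0.07,-0.003,0,0],[-0.001,0.002,0.1,-0.003,0,0],[-0.001,0.002,0.125,-0.003,0,0],[-0.001,0.002,0.145,-0.003,0,0],[-0.001,0.002,0.155,-0.003,0,0],[-0.001,0.002,0.155,-0.003,0,0],[-0.001,0.002,0.155,-0.003,0,0]]' 
python3 -m jog '[[0,0,0.004,0,0,0],[0,0,0.008,0,0,0],[0,0,0.011,0,0,0],[0,0,0.012,0,0,0],[0,0,0.012,0,0,0]]'
python3 - <<'E'
from h import *
s=st();n=notch(3);Rn=down(ty+np.pi/2);rowsto(tcp(n,Rn),Rn,s)
E
```

```text
t: 21.68
ee_pos: [0.5563, -0.3005, 0.0433]
eef_rot: [0.694, 0.72, 0.0, 0.001]
ft_force: [-1.1, 0.3, -1.3]
gripper_width: 0.208
t: 22.1
ee_pos: [0.5558, -0.3015, 0.0308]
eef_rot: [0.695, 0.719, 0.0, 0.001]
ft_force: [-0.5, -0.2, -1.3]
gripper_width: 0.212
22.1 [ 0.5558 -0.3015  0.0308] [[-0.035, 0.999, -0.001], [0.999, 0.035, 0.001], [0.001, -0.001, -1.0]] [-0.45 -0.18 -1.32] [-0.684  0.551  1.577 -0.     1.013 -0.719] 0.212
shift [ 0.0014 -0.0006  0.0025] turn [ 0.0008  0.0007 -0.0018] rows>= 0.07029127239345713 0.016610620405491865
```

```bash
for i in 1 2 ; do python3 -m jog '[[0,0,0.0007,0,0,0],[0,0,0.001,0,0,0],[0,0,0.001,0,0,0]]' | grep -E 'pos|ft'; done
```

```text
ee_pos: [0.5559, -0.3016, 0.03]
ft_force: [-0.2, -0.3, 0.7]
ee_pos: [0.556, -0.3017, 0.0297]
ft_force: [-2.4, 0.7, 6.5]
```

Contact felt at z = 0.0297. Release, opening to 0.5, which stays within the neighbouring notches.

```bash
python3 -m jog '[[0,0,0,0,0,0],[0,0,0,0,0,0],[0,0,0,0,0,0],[0,0,0,0,0,0]]' 0.5 
python3 -m jog '[[0,0,-0.01,0,0,0],[0,0,-0.03,0,0,0],[0,0,-0.06,0,0,0],[0,0,-0.1,0,0,0],[0,0,-0.14,0,0,0],[0,0,-0.18,0,0,0],[0,0,-0.22,0,0,0],[0,0,-0.22,0,0,0],[0,0,-0.22,0,0,0]]' 0.5
python3 - <<'E'
from h import *
s=st();c=snap('wrist','w10');X=grid(c)
comps(c,X,.05,.07,(.25,.7,-.5,-.15),60);comps(c,X,.036,.05,(.25,.7,-.5,-.15),100)
rowsto([.5895,.3595,.2234],down(np.radians(87.1)))
E
```

```text
t: 22.93
ee_pos: [0.5559, -0.3014, 0.0286]
eef_rot: [0.695, 0.719, 0.0, 0.0]
ft_force: [-0.7, 0.7, -0.0]
gripper_width: 0.486
t: 23.68
ee_pos: [0.5571, -0.3024, 0.2533]
eef_rot: [0.695, 0.719, 0.0, 0.004]
ft_force: [-0.4, 0.9, 0.3]
gripper_width: 0.5
23.6833 [ 0.5571 -0.3024  0.2533] [[-0.035, 0.999, -0.006], [0.999, 0.035, 0.006], [0.007, -0.005, -1.0]] [-0.44  0.88  0.27] [-0.684  0.293  1.442  0.     1.398 -0.719] 0.5
2760 [317. 187.] rect [ 0.5547 -0.3227] [0.0246 0.1596] 1.8 z [0.0504 0.0555 0.06  ] [246. 244. 241.]
897 [340. 164.] rect [ 0.579  -0.2935] [0.0339 0.1021] 2.37 z [0.0375 0.045  0.0494] [253. 253. 254.]
550 [288. 132.] rect [ 0.5221 -0.2735] [0.0434 0.0379] 3.45 z [0.037  0.0448 0.0495] [255. 255. 255.]
549 [128. 131.] rect [ 0.3618 -0.2703] [0.0409 0.012 ] 2.27 z [0.0367 0.0445 0.0468] [240. 235. 230.]
606 [182. 131.] rect [ 0.4137 -0.2685] [0.0506 0.0122] 2.07 z [0.0363 0.0445 0.0467] [241. 236. 234.]
599 [236. 131.] rect [ 0.4684 -0.2664] [0.0492 0.0121] 2.17 z [0.0364 0.0445 0.0467] [244. 239. 242.]
515 [141. 201.] rect [ 0.3649 -0.346 ] [0.0423 0.0128] 2.25 z [0.0362 0.0442 0.0467] [255. 255. 255.]
540 [190. 201.] rect [ 0.4164 -0.344 ] [0.0503 0.0125] 1.41 z [0.0361 0.0442 0.0465] [240. 237. 239.]
546 [241. 201.] rect [ 0.4714 -0.342 ] [0.0504 0.0126] 2.13 z [0.0362 0.0443 0.0465] [240. 236. 236.]
478 [289. 201.] rect [ 0.5238 -0.3402] [0.0435 0.0124] 2.11 z [0.0364 0.0445 0.0466] [240. 236. 233.]
shift [0.6595 0.0566 0.0254] turn [0.0027 0.0022 0.0857] rows>= 15.884759013841457 0.6862960571723689
```

View pics/w10.png

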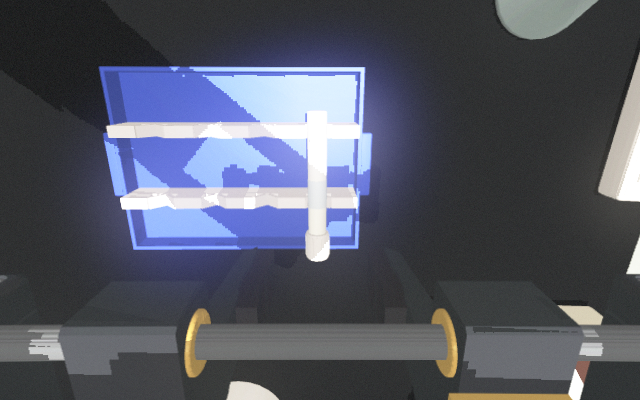

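```bash
python3 -m jog '[[0.02,0.002,0,0,0,0.005],[0.06,0.005,0,0,0,0.01],[0.1,0.009,0,0,0,0.015],[0.14,0.012,0,0,0,0.02],[0.18,0.015,0,0,0,0.025],[0.22,0.019,0,0,0,0.03],[0.26,0.022,0,0,0,0.035],[0.3,0.026,0,0,0,0.04],[0.34,0.029,0,0,0,0.045],[0.38,0.032,0,0,0,0.05],[0.42,0.036,0,0,0,0.055],[0.46,0.039,0,0,0,0.06],[0.5,0.043,0,0,0,0.065],[0.54,0.046,0,0,0,0.07],[0.58,0.05,0,0,0,0.075],[0.62,0.054,0,0,0,0.08],[0.65,0.056,0,0,0,0.086],[0.6597,0.0563,0,0,0,0.086],[0.6597,0.0563,0,0,0,0.086],[0.6597,0.0563,0,0,0,0.086]]' 0.75
python3 -m jog '[[0,0,0,0,0,0],[0,0,0,0,0,0]]' 0.75 >/dev/null
python3 - <<'E'
from h import *
s=st();c=snap('wrist','w11');X=grid(c);comps(c,X,.176,.19,(.5,.7,.15,.55),20)
rowsto([.589,.3597,.1485],down(np.radians(87.1)))
E
```

```text
t: 25.4
ee_pos: [0.588, 0.3593, 0.2462]
eef_rot: [0.725, 0.689, -0.002, 0.0]
ft_force: [0.5, -0.3, 0.3]
gripper_width: 0.747
25.5667 [0.5891 0.358  0.2479] [[0.053, 0.999, -0.001], [0.999, -0.053, 0.0], [0.0, -0.001, -1.0]] [ 0.55  0.07 -0.37] [ 3.750e-01  4.260e-01  1.279e+00 -1.000e-03  1.438e+00  4.280e-01] 0.748
1358 [322. 138.] rect [0.5918 0.4088] [0.0255 0.0262] 5.45 z [0.1765 0.1796 0.1812] [231.  92.  85.]
1127 [322. 213.] rect [0.5894 0.3593] [0.0253 0.0264] 70.39 z [0.1764 0.1795 0.181 ] [130. 110.  56.]
shift [ 0.0016 -0.0004  0.0998] turn [ 0.0005  0.0011 -0.0025] rows>= 2.392607546686157 0.02203521004545155
```

View pics/w11.png

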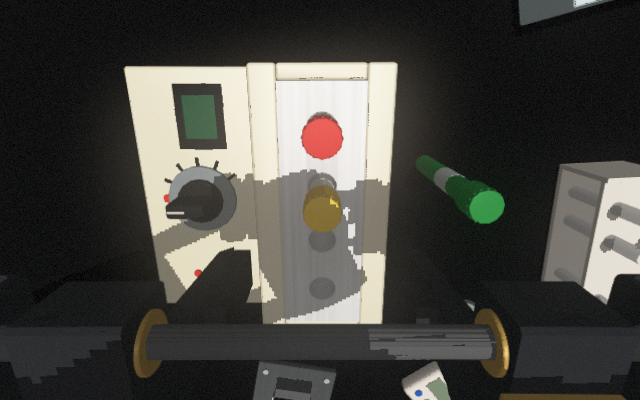

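```bash
python3 -m jog '[[0.0015,0,0.03,0,0,0],[0.0015,0,0.055,0,0,0],[0.0015,0,0.075,0,0,0],[0.0015,0,0.09,0,0,0],[0.0015,0,0.0995,0,0,0],[0.0015,0,0.0995,0,0,0],[0.0015,0,0.0995,0,0,0]]' 0.75
python3 -m jog '[[0,0,0,0,0,0],[0,0,0,0,0,0],[0,0,0,0,0,0],[0,0,0,0,0,0],[0,0,0,0,0,0],[0,0,0,0,0,0]]' 0
python3 -m jog '[[0,0,-0.01,0,0,0],[0,0,-0.035,0,0,0],[0,0,-0.07,0,0,0],[0,0,-0.1,0,0,0],[0,0,-0.13,0,0,0],[0,0,-0.16,0,0,0],[0,0,-0.16,0,0,0],[0,0,-0.16,0,0,0]]'
python3 - <<'E'
from h import *
s=st(); rowsto(cr0+zc*.15+yc*.11,Rend,s)
E
```

```text
t: 26.2
ee_pos: [0.5893, 0.3607, 0.1491]
eef_rot: [0.725, 0.688, -0.0, 0.001]
ft_force: [0.2, -0.1, -0.5]
gripper_width: 0.75
t: 26.7
ee_pos: [0.5891, 0.3615, 0.1492]
eef_rot: [0.725, 0.689, 0.0, 0.001]
ft_force: [-0.8, 0.1, 0.8]
gripper_width: 0.317
t: 27.37
ee_pos: [0.5898, 0.3619, 0.3121]
eef_rot: [0.725, 0.689, 0.003, 0.002]
ft_force: [-0.6, 0.6, -1.9]
gripper_width: 0.283
27.3667 [0.5898 0.3619 0.3121] [[0.051, 0.999, 0.002], [0.999, -0.051, 0.006], [0.006, 0.001, -1.0]] [-0.65  0.56 -1.9 ] [ 3.800e-01  3.920e-01  1.197e+00 -1.000e-03  1.547e+00  4.310e-01] 0.283
shift [-0.3462 -0.0433  0.0773] turn [-0.07    0.7808  0.1839] rows>= 8.569670823379802 6.443494948391707
```

```bash
python3 -m jog '[[-0.03,-0.004,-0.01,0,0,0],[-0.065,-0.008,-0.01,0,0,0.02],[-0.1,-0.012,-0.01,-0.01,0.1,0.04],[-0.135,-0.016,0,-0.02,0.2,0.06],[-0.17,-0.02,0,-0.03,0.3,0.08],[-0.205,-0.025,0,-0.04,0.4,0.1],[-0.24,-0.03,0,-0.05,0.5,0.12],[-0.27,-0.034,0.01,-0.055,0.6,0.14],[-0.3,-0.038,0.03,-0.06,0.69,0.16],[-0.325,-0.041,0.05,-0.065,0.75,0.175],[-0.3462,-0.0433,0.07,-0.07,0.7808,0.184],[-0.3462,-0.0433,0.0773,-0.07,0.7808,0.184],[-0.3462,-0.0433,0.0773,-0.07,0.7808,0.184],[-0.3462,-0.0433,0.0773,-0.07,0.7808,0.184],[-0.3462,-0.0433,0.0773,-0.07,0.7808,0.184]]'
python3 - <<'E'
from h import *
s=st(); rowsto(cr0+zc*.1495+yc*.008,Rend,s)
E
python3 f.py
```

```text
t: 28.62
ee_pos: [0.5283, 0.019, 0.2324]
eef_rot: [0.728, 0.57, 0.299, -0.236]
ft_force: [0.2, -0.6, -0.7]
gripper_width: 0.285
28.6167 [0.5283 0.019  0.2324] [[0.172, 0.688, 0.705], [0.971, -0.239, -0.004], [0.166, 0.685, -0.71]] [ 0.23 -0.6  -0.74] [-0.618  0.159  1.843  0.715  1.512 -0.559] 0.285
shift [-0.1009  0.0013 -0.0005] turn [-0.0037  0.0034 -0.0016] rows>= 2.4205493916343874 0.04248412533264196
28.62 toolF [-0.9  0.4  0.2] zc,yc,xc rel home mm [148.67 108.93  -1.19] grip 0.285
```

```bash
python3 -m jog '[[-0.035,0,0,0,0,0],[-0.065,0.0008,0,-0.003,0.003,-0.001],[-0.085,0.0008,0,-0.003,0.003,-0.001],[-0.1,0.0008,0,-0.003,0.003,-0.001],[-0.1,0.0008,0,-0.003,0.003,-0.001],[-0.1,0.0008,0,-0.003,0.003,-0.001]]' >/dev/null; python3 f.py
python3 -m jog '[[-0.003,0,0,0,0,0],[-0.005,0,0,0,0,0],[-0.007,0,0,0,0,0],[-0.008,0,0,0,0,0],[-0.008,0,0,0,0,0]]'>/dev/null; python3 f.py
for i in 1 2 3; do python3 -m jog '[[-0.0005,0,0,0,0,0],[-0.001,0,0,0,0,0],[-0.001,0,0,0,0,0]]' >/dev/null; python3 f.py; done
```

```text
29.12 toolF [0.  0.1 0.2] zc,yc,xc rel home mm [149.32   8.69  -0.31] grip 0.286
29.53 toolF [ 2.2 -1.1 -0.1] zc,yc,xc rel home mm [149.24   0.35  -0.86] grip 0.286
29.78 toolF [ 4.1 -1.6 -0.4] zc,yc,xc rel home mm [149.32  -0.75  -0.83] grip 0.285
30.03 toolF [ 5.4 -2.5 -1.1] zc,yc,xc rel home mm [149.32  -2.08  -0.78] grip 0.286
30.28 toolF [ 4.3 -2.3 -0.9] zc,yc,xc rel home mm [149.39  -3.31  -0.65] grip 0.283
```

```bash
python3 -m jog '[[0.001,0,0,0,0,0],[0.0018,0,0,0,0,0],[0.0018,0,0,0,0,0]]'>/dev/null; python3 f.py
python3 -m jog '[[0,0,0.004,0,0,0],[0,0,0.008,0,0,0],[0,0,0.012,0,0,0],[0,0,0.015,0,0,0],[0,0,0.017,0,0,0],[0,0,0.017,0,0,0]]' >/dev/null; python3 f.py
for i in 1 2 3; do python3 -m jog '[[0,0,0.001,0,0,0],[0,0,0.0015,0,0,0],[0,0,0.0015,0,0,0]]'>/dev/null; python3 f.py; done
```

```text
30.53 toolF [ 0.8 -2.1 -0.8] zc,yc,xc rel home mm [149.28  -1.88  -0.67] grip 0.285
31.03 toolF [ 2.7 -0.8  2.8] zc,yc,xc rel home mm [131.62  -1.27  -0.78] grip 0.287
31.28 toolF [ 4.4 -1.8 -1.2] zc,yc,xc rel home mm [130.88  -1.29  -0.69] grip 0.285
31.53 toolF [  5.1  -6.1 -10.2] zc,yc,xc rel home mm [130.52  -1.31  -0.53] grip 0.286
31.78 toolF [  7.3 -10.4 -21.2] zc,yc,xc rel home mm [130.38  -1.29  -0.36] grip 0.286
```

```bash
python3 -m jog '[[0,0,-0.001,0,0,0],[0,0,-0.002,0,0,0],[0,0,-0.002,0,0,0]]' >/dev/null; python3 f.py
python3 -m jog '[[0,0,0,0,0,0],[0,0,0,0,0,0],[0,0,0,0,0,0],[0,0,0,0,0,0],[0,0,0,0,0,0],[0,0,0,0,0,0]]' 0.6 >/dev/null; python3 f.py
python3 -m jog '[[0,0,-0.01,0,0,0],[0,0,-0.03,0,0,0],[0,0,-0.06,0,0,0],[0,0,-0.09,0,0,0],[0,0,-0.09,0,0,0],[0,0,-0.09,0,0,0]]' >/dev/null; python3 f.py
python3 - <<'E'
from h import *
snap('side','d12');snap('scene','s12');snap('wrist','w12')
a=load('s12')['img'][90:220,180:340];b=load('d12')['img'][130:260,290:450]
cv2.imwrite('pics/c12.png',np.hstack([cv2.resize(x,(400,325),interpolation=cv2.INTER_CUBIC) for x in(a,b)])[:,:,::-1])
st();rowsto(cr0+zc*.06+yc*(.2-GO),Rmid)
E
```

```text
32.03 toolF [ 5.9 -4.1 -7.1] zc,yc,xc rel home mm [130.56  -1.28  -0.59] grip 0.289
32.53 toolF [-0.6  0.1 -0.8] zc,yc,xc rel home mm [129.74  -1.64  -0.63] grip 0.596
33.03 toolF [ 1.  -0.2  0.4] zc,yc,xc rel home mm [221.63  -1.82   0.26] grip 0.601
33.1833 [ 0.4974 -0.1047  0.2037] [[0.173, 0.685, 0.708], [0.97, -0.241, -0.003], [0.169, 0.687, -0.706]] [ 0.44  0.55 -0.35] [-0.839  0.269  1.778  0.625  1.601 -0.741] 0.602
shift [0.1826 0.0011 0.1587] turn [-3.7000e-03 -1.5717e+00 -1.3000e-03] rows>= 5.80195146586262 12.577225711576833
```

View pics/c12.png

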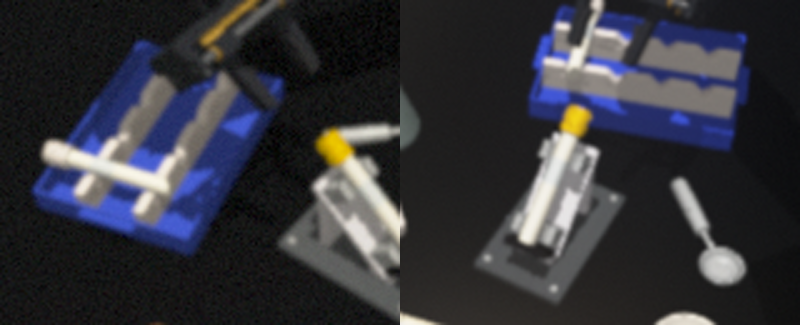

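View pics/w12.png

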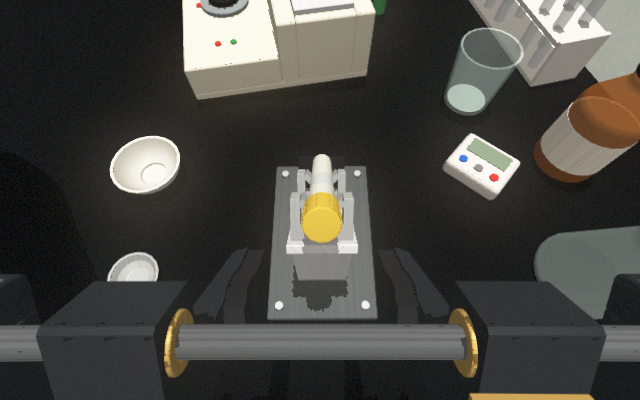

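```bash
python3 -m jog '[[0.025,0,-0.025,0,-0.1,0],[0.05,0,-0.05,0,-0.2,0],[0.07,0,-0.07,0,-0.3,0],[0.08,0,-0.05,0,-0.4,0],[0.09,0,-0.03,0,-0.5,0],[0.1,0,-0.01,0,-0.6,0],[0.11,0,0.01,0,-0.7,0],[0.12,0,0.03,0,-0.8,0],[0.13,0,0.05,0,-0.9,0],[0.14,0,0.07,0,-1.0,0],[0.15,0,0.09,0,-1.1,0],[0.16,0,0.11,0,-1.2,0],[0.17,0,0.13,0,-1.3,0],[0.18,0,0.15,0,-1.4,0],[0.183,0.001,0.158,-0.003,-1.5,-0.002],[0.1826,0.001,0.1585,-0.0037,-1.5717,-0.0013],[0.1826,0.001,0.1585,-0.0037,-1.5717,-0.0013],[0.1826,0.001,0.1585,-0.0037,-1.5717,-0.0013],[0.1826,0.001,0.1585,-0.0037,-1.5717,-0.0013]]' 0.6 >/dev/null
python3 - <<'E'
from h import *
s=st();rowsto(cr0+zc*.06+yc*(-.0015-GO)-.0005*xc,Rmid,s);c=snap('scene','s13');X=grid(c)
comps(c,X,.024,.034,(.25,.7,-.5,-.15),60)
E
```

```text
34.7667 [0.557  0.1279 0.2213] [[0.171, 0.687, -0.707], [0.971, -0.24, 0.001], [-0.169, -0.686, -0.707]] [-0.94  1.05  0.09] [ 0.341  0.549  1.347 -0.639  1.714  0.646] 0.599
shift [ 0.0011 -0.0011  0.201 ] turn [ 0.0006 -0.0005 -0.0008] rows>= 4.820788364206425 0.009524933017973879
128 [225. 124.] rect [ 0.4322 -0.4002] [0.0446 0.1906] 78.88 z [0.0244 0.0287 0.0332] [ 46.  61. 133.]
96 [257. 115.] rect [ 0.3616 -0.3312] [0.0534 0.0988] 54.71 z [0.0244 0.0285 0.0336] [ 66.5  87.  160. ]
553 [245. 160.] rect [ 0.478  -0.3021] [0.2782 0.2017] 1.37 z [0.0241 0.0284 0.0337] [ 63.  83. 151.]
```

```bash
python3 -m jog '[[0.001,-0.001,0.035,0,0,0],[0.001,-0.001,0.07,0,0,0],[0.001,-0.001,0.1,0,0,0],[0.001,-0.001,0.13,0,0,0],[0.001,-0.001,0.155,0,0,0],[0.001,-0.001,0.175,0,0,0],[0.001,-0.001,0.19,0,0,0],[0.001,-0.001,0.2005,0,0,0],[0.001,-0.001,0.2005,0,0,0],[0.001,-0.001,0.2005,0,0,0]]' 0.6 >/dev/null; python3 f.py
python3 -m jog '[[0,0,0,0,0,0],[0,0,0,0,0,0],[0,0,0,0,0,0],[0,0,0,0,0,0],[0,0,0,0,0,0],[0,0,0,0,0,0]]' 0 >/dev/null; python3 f.py
python3 -m jog '[[0,0,-0.003,0,0,0],[0,0,-0.01,0,0,0],[0,0,-0.03,0,0,0],[0,0,-0.06,0,0,0],[0,0,-0.1,0,0,0],[0,0,-0.13,0,0,0],[0,0,-0.13,0,0,0],[0,0,-0.13,0,0,0]]' >/dev/null; python3 f.py
python3 - <<'E'
from h import *
c=snap('scene','s14');X=grid(c);comps(c,X,.024,.034,(.25,.7,-.5,-.15),60);comps(c,X,.036,.05,(.25,.7,-.5,-.15),30);comps(c,X,.05,.07,(.25,.7,-.5,-.15),30)
s=st();n=notch(1);Rn=down(ty+np.pi/2)
rowsto(tcp(n,Rn)+[0,0,.17],Rn,s)
E
```

```text
35.65 toolF [ 0.6 -0.4 -0.6] zc,yc,xc rel home mm [ 61.51 -19.1    0.34] grip 0.603
36.15 toolF [ 0.8 -0.6 -0.1] zc,yc,xc rel home mm [ 60.3  -19.13  -0.13] grip 0.203
36.82 toolF [ 0.8 -0.1  1.2] zc,yc,xc rel home mm [ 60.1  112.7    0.47] grip 0.207
128 [225. 124.] rect [ 0.4331 -0.3997] [0.0439 0.1892] 79.34 z [0.0242 0.0288 0.0331] [ 45.5  59.5 133. ]
166 [249. 125.] rect [ 0.4271 -0.3354] [0.056  0.2071] 76.67 z [0.0242 0.0284 0.0337] [122. 115. 132.]
561 [245. 160.] rect [ 0.4786 -0.3027] [0.2775 0.2014] 1.93 z [0.0242 0.0284 0.0339] [ 63.  83. 152.]
43 [249. 113.] rect [ 0.3675 -0.3442] [0.0453 0.0113] 3.95 z [0.0362 0.0422 0.0485] [219. 206. 196.]
50 [270. 119.] rect [ 0.364  -0.2696] [0.0402 0.0139] 1.62 z [0.0368 0.0431 0.0484] [216.5 207.5 198. ]
58 [241. 125.] rect [ 0.4201 -0.3422] [0.0461 0.0145] 2.37 z [0.0361 0.0433 0.0476] [215.5 205.  204. ]
60 [263. 131.] rect [ 0.4173 -0.2675] [0.0478 0.014 ] 4.9 z [0.0366 0.0438 0.0478] [218.5 208.5 208.5]
67 [232. 138.] rect [ 0.4778 -0.3396] [0.0467 0.0162] 4.03 z [0.0365 0.0429 0.0475] [216. 204. 193.]
63 [254. 145.] rect [ 0.4732 -0.266 ] [0.0473 0.0145] 4.52 z [0.037  0.0428 0.0462] [219. 210. 211.]
51 [225. 150.] rect [ 0.5282 -0.3373] [0.0396 0.0172] 10.87 z [0.0369 0.0441 0.048 ] [215. 204. 190.]
51 [247. 157.] rect [ 0.5246 -0.264 ] [0.0349 0.0142] 1.47 z [0.0367 0.0436 0.0473] [225. 218. 218.]
208 [225. 165.] rect [ 0.5831 -0.3164] [0.0488 0.158 ] 8.33 z [0.0368 0.0444 0.0495] [173.  168.5 167. ]
299 [221. 156.] rect [ 0.5609 -0.3208] [0.0246 0.1604] 0.11 z [0.0503 0.0546 0.0612] [233. 228. 218.]
36.8667 [0.5443 0.0808 0.1709] [[0.171, 0.686, -0.708], [0.971, -0.24, 0.002], [-0.168, -0.687, -0.707]] [ 0.42  0.14 -1.11] [ 0.281  0.544  1.469 -0.661  1.587  0.672] 0.21
shift [-0.3007 -0.0058  0.2623] turn [-0.1079  0.7812 -0.2649] rows>= 9.56985799486008 6.657013895093569
```

View pics/s14.png

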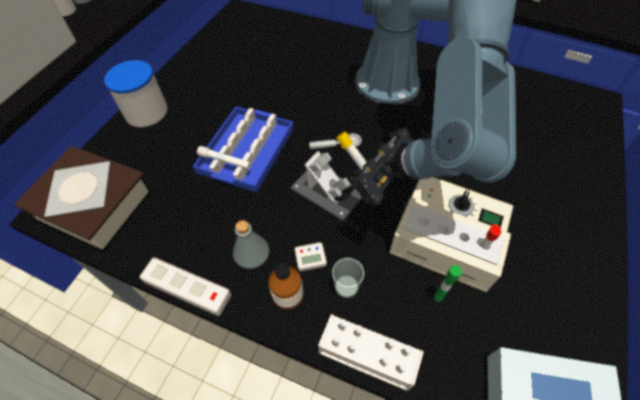

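```bash
python3 -m jog '[[-0.035,0,-0.035,0,0,0],[-0.07,0,-0.07,0,0,0],[-0.09,0,-0.04,-0.01,0.08,-0.026],[-0.11,0,-0.01,-0.02,0.16,-0.05],[-0.13,0,0.02,-0.03,0.24,-0.08],[-0.15,-0.001,0.05,-0.04,0.32,-0.11],[-0.17,-0.001,0.08,-0.055,0.4,-0.135],[-0.19,-0.002,0.11,-0.065,0.48,-0.16],[-0.21,-0.003,0.14,-0.075,0.56,-0.19],[-0.23,-0.004,0.17,-0.09,0.64,-0.22],[-0.25,-0.005,0.195,-0.1,0.72,-0.24],[-0.275,-0.0055,0.225,-0.1079,0.77,-0.26],[-0.29,-0.0058,0.25,-0.1079,0.7812,-0.2649],[-0.3007,-0.0058,0.2623,-0.1079,0.7812,-0.2649],[-0.3007,-0.0058,0.2623,-0.1079,0.7812,-0.2649],[-0.3007,-0.0058,0.2623,-0.1079,0.7812,-0.2649],[-0.3007,-0.0058,0.2623,-0.1079,0.7812,-0.2649]]' >/dev/null
python3 - <<'E'
from h import *
c=snap('wrist','w15');s=st();X=grid(c)
comps(c,X,.036,.048,(.25,.7,-.5,-.15),60);comps(c,X,.05,.065,(.25,.7,-.5,-.15),60)
n=notch(1);Rn=down(ty+np.pi/2);rowsto(tcp(n,Rn),Rn,s)
E
```

```text
38.3333 [ 0.4427 -0.3031  0.1979] [[-0.036, 0.999, 0.001], [0.999, 0.036, -0.001], [-0.001, 0.001, -1.0]] [-0.21  0.27 -0.41] [-0.822  0.137  1.743 -0.     1.263 -0.858] 0.208
806 [415. 143.] rect [ 0.5213 -0.2688] [0.0268 0.0444] 89.42 z [0.0365 0.0448 0.0474] [255. 255. 255.]
699 [230. 143.] rect [ 0.3616 -0.2701] [0.0403 0.012 ] 1.4 z [0.0363 0.0447 0.0465] [255. 255. 255.]
755 [288. 142.] rect [ 0.4126 -0.2682] [0.0503 0.0121] 2.92 z [0.0363 0.0447 0.0466] [224. 220. 223.]
757 [354. 142.] rect [ 0.4681 -0.2664] [0.0501 0.0121] 1.66 z [0.0363 0.0447 0.0466] [255. 255. 255.]
549 [483. 143.] rect [ 0.5799 -0.2626] [0.0314 0.0119] 1.79 z [0.0397 0.045  0.0469] [255. 255. 255.]
63 [435. 187.] rect [ 0.5436 -0.3019] [0.0013 0.036 ] 2.24 z [0.0439 0.0464 0.0479] [184. 182. 200.]
816 [411. 228.] rect [ 0.5326 -0.362 ] [0.046  0.0702] 17.43 z [0.0363 0.0447 0.0479] [221. 216. 214.]
635 [236. 224.] rect [ 0.3643 -0.346 ] [0.0405 0.0128] 1.33 z [0.0362 0.0444 0.0462] [215. 207. 200.]
431 [281. 224.] rect [ 0.4046 -0.3445] [0.0287 0.0127] 1.26 z [0.0363 0.0445 0.0465] [218. 210. 202.]
423 [361. 224.] rect [ 0.4815 -0.3418] [0.0286 0.0126] 1.39 z [0.0361 0.0445 0.0466] [223. 218. 213.]
519 [471. 224.] rect [ 0.5826 -0.3383] [0.0322 0.0127] 2.14 z [0.0364 0.0448 0.0464] [255. 255. 255.]
3484 [446. 200.] rect [ 0.555  -0.3175] [0.0252 0.1492] 0.84 z [0.0503 0.0553 0.0598] [255. 255. 255.]
shift [-0.0014  0.0007  0.1696] turn [-0.0012 -0.0013 -0.0004] rows>= 4.0663230547055775 0.014185131585934502
```

View pics/w15.png

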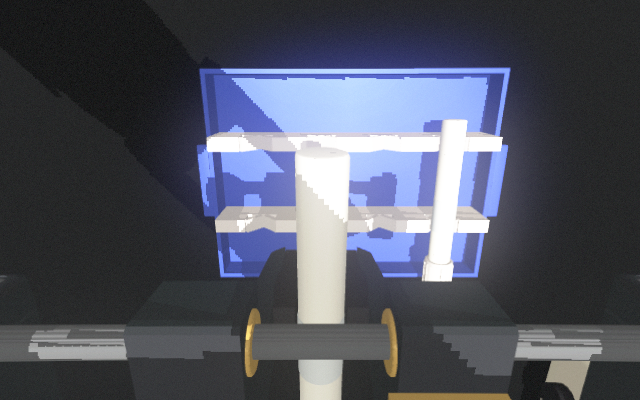

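```bash
python3 -m jog '[[-0.001,0.0007,0.035,0,0,0],[-0.001,0.0007,0.07,0,0,0],[-0.001,0.0007,0.1,0,0,0],[-0.001,0.0007,0.125,0,0,0],[-0.001,0.0007,0.145,0,0,0],[-0.001,0.0007,0.155,0,0,0],[-0.001,0.0007,0.155,0,0,0],[-0.001,0.0007,0.155,0,0,0]]' |grep -E 'pos|ft'
python3 -m jog '[[0,0,0.004,0,0,0],[0,0,0.008,0,0,0],[0,0,0.011,0,0,0],[0,0,0.011,0,0,0],[0,0,0.011,0,0,0]]'|grep -E 'pos|ft'
for i in 1 2 3; do python3 -m jog '[[0,0,0.0007,0,0,0],[0,0,0.001,0,0,0],[0,0,0.001,0,0,0]]' | grep -E 'pos|ft'; done
```

```text
ee_pos: [0.4442, -0.3048, 0.044]
ft_force: [-0.3, 0.4, -1.0]
ee_pos: [0.4438, -0.3056, 0.0328]
ft_force: [0.1, 0.6, -1.1]
ee_pos: [0.4438, -0.3056, 0.0317]
ft_force: [-0.4, 0.1, 0.0]
ee_pos: [0.4437, -0.3055, 0.0306]
ft_force: [-0.5, 0.3, -0.8]
ee_pos: [0.4437, -0.3055, 0.0296]
ft_force: [0.4, 0.2, -1.5]
```

```bash
for i in 1 2; do python3 -m jog '[[0,0,0.0007,0,0,0],[0,0,0.001,0,0,0],[0,0,0.001,0,0,0]]' | grep -E 'pos|ft'; done
```

```text
ee_pos: [0.4437, -0.3055, 0.0287]
ft_force: [-0.6, 0.4, 1.0]
ee_pos: [0.4437, -0.3056, 0.0278]
ft_force: [-2.5, 0.9, 3.3]
```

Contact at z ≈ 0.028. Release and rise.

```bash
python3 -m jog '[[0,0,0,0,0,0],[0,0,0,0,0,0],[0,0,0,0,0,0],[0,0,0,0,0,0]]' 0.5 >/dev/null
python3 -m jog '[[0,0,-0.01,0,0,0],[0,0,-0.03,0,0,0],[0,0,-0.06,0,0,0],[0,0,-0.1,0,0,0],[0,0,-0.14,0,0,0],[0,0,-0.18,0,0,0],[0,0,-0.22,0,0,0],[0,0,-0.22,0,0,0],[0,0,-0.22,0,0,0],[0,0,-0.22,0,0,0]]' 0.5
python3 - <<'E'
from h import *
s=st();c=snap('wrist','w16');X=grid(c)
comps(c,X,.05,.07,(.25,.7,-.5,-.15),60)
rowsto([.5915,.4095,.25],down(np.radians(87.1)))
E
```

```text
t: 41.83
ee_pos: [0.4436, -0.3052, 0.2477]
eef_rot: [0.694, 0.72, -0.0, 0.0]
ft_force: [0.1, 0.1, -0.8]
gripper_width: 0.502
41.8333 [ 0.4436 -0.3052  0.2477] [[-0.036, 0.999, -0.0], [0.999, 0.036, 0.0], [0.0, -0.0, -1.0]] [ 0.1   0.1  -0.83] [-0.823  0.091  1.689 -0.     1.361 -0.859] 0.502
2824 [319. 190.] rect [ 0.4413 -0.3263] [0.0243 0.16  ] 2.45 z [0.0502 0.0554 0.06  ] [242. 239. 234.]
2832 [427. 190.] rect [ 0.5539 -0.3226] [0.0249 0.1598] 2.01 z [0.0503 0.0554 0.06  ] [255. 255. 255.]
shift [ 0.7085  0.1737 -0.0028] turn [-0.0015 -0.0012  0.0863] rows>= 17.49466270265343 0.6906242015231946
```

View pics/w16.png

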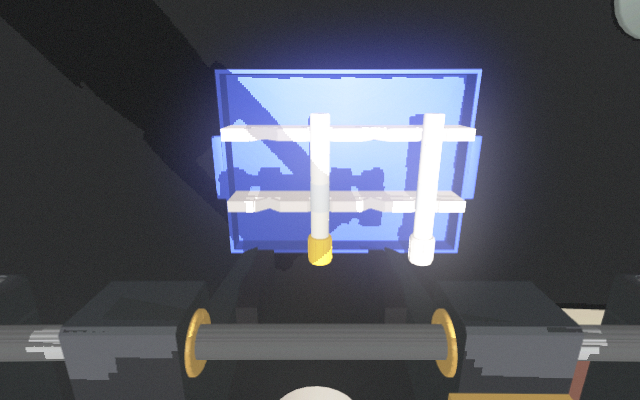

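```bash
python3 -m jog '[[0.02,0.005,0,0,0,0],[0.06,0.015,0,0,0,0.01],[0.1,0.025,0,0,0,0.015],[0.14,0.034,0,0,0,0.02],[0.18,0.044,0,0,0,0.025],[0.22,0.054,0,0,0,0.03],[0.26,0.064,0,0,0,0.035],[0.3,0.074,0,0,0,0.04],[0.34,0.083,0,0,0,0.045],[0.38,0.093,0,0,0,0.05],[0.42,0.103,0,0,0,0.055],[0.46,0.113,0,0,0,0.06],[0.5,0.123,0,0,0,0.065],[0.54,0.132,0,0,0,0.07],[0.58,0.142,0,0,0,0.075],[0.62,0.152,0,0,0,0.08],[0.66,0.162,0,0,0,0.086],[0.69,0.17,0,0,0,0.086],[0.7085,0.1737,0,0,0,0.086],[0.7085,0.1737,0,0,0,0.086]]' 0.75 >/dev/null
python3 -m jog '[[0,0,0,0,0,0],[0,0,0,0,0,0],[0,0,0,0,0,0]]' 0.75 >/dev/null
python3 - <<'E'
from h import *
c=snap('wrist','w17');s=st();X=grid(c);comps(c,X,.176,.19,(.5,.7,.15,.55),20)
rowsto([.5915,.4095,.1485],down(np.radians(87.1)))
E
```

```text
43.85 [0.5921 0.4073 0.2471] [[0.052, 0.999, -0.001], [0.999, -0.052, -0.001], [-0.001, -0.001, -1.0]] [1.01 0.27 0.68] [ 0.438  0.493  1.187 -0.     1.463  0.49 ] 0.746
1141 [321. 213.] rect [0.5915 0.4095] [0.0256 0.0253] 86.89 z [0.1764 0.1795 0.181 ] [131.  60.  55.]
shift [ 0.0022 -0.0007  0.0986] turn [-0.0008  0.0009 -0.0012] rows>= 2.364268563573581 0.013789661182598468
```

```bash
python3 -m jog '[[0.002,-0.0005,0.03,0,0,0],[0.002,-0.0005,0.055,0,0,0],[0.002,-0.0005,0.075,0,0,0],[0.002,-0.0005,0.09,0,0,0],[0.002,-0.0005,0.0985,0,0,0],[0.002,-0.0005,0.0985,0,0,0],[0.002,-0.0005,0.0985,0,0,0]]' 0.75
python3 -m jog '[[0,0,0,0,0,0],[0,0,0,0,0,0],[0,0,0,0,0,0],[0,0,0,0,0,0],[0,0,0,0,0,0],[0,0,0,0,0,0],[0,0,0,0,0,0]]' 0
python3 -m jog '[[0,0,-0.01,0,0,0],[0,0,-0.035,0,0,0],[0,0,-0.07,0,0,0],[0,0,-0.1,0,0,0],[0,0,-0.13,0,0,0],[0,0,-0.16,0,0,0],[0,0,-0.16,0,0,0],[0,0,-0.16,0,0,0]]'
python3 - <<'E'
from h import *
s=st(); rowsto(cr0+zc*.15+yc*.11,Rend,s)
E
```

```text
t: 44.43
ee_pos: [0.5921, 0.4105, 0.1496]
eef_rot: [0.725, 0.689, 0.0, 0.0]
ft_force: [0.5, -0.5, 0.1]
gripper_width: 0.752
t: 45.02
ee_pos: [0.5917, 0.4109, 0.1491]
eef_rot: [0.725, 0.689, -0.0, 0.0]
ft_force: [-0.1, -0.8, 0.4]
gripper_width: 0.288
t: 45.68
ee_pos: [0.5926, 0.4113, 0.3123]
eef_rot: [0.725, 0.689, 0.002, 0.001]
ft_force: [1.4, -0.7, -1.5]
gripper_width: 0.284
45.6833 [0.5926 0.4113 0.3123] [[0.05, 0.999, 0.002], [0.999, -0.05, 0.005], [0.005, 0.002, -1.0]] [ 1.43 -0.72 -1.51] [ 0.443  0.461  1.103 -0.     1.572  0.493] 0.284
shift [-0.3957 -0.0438  0.0772] turn [-0.0713  0.7802  0.1841] rows>= 9.724786998578969 6.439889109931203
```

```bash
python3 -m jog '[[-0.03,-0.003,-0.01,0,0,0],[-0.07,-0.007,-0.01,0,0,0.02],[-0.11,-0.012,-0.01,-0.01,0.1,0.04],[-0.15,-0.016,0,-0.02,0.2,0.06],[-0.19,-0.02,0,-0.03,0.3,0.08],[-0.23,-0.025,0,-0.04,0.4,0.1],[-0.27,-0.03,0,-0.05,0.5,0.12],[-0.31,-0.034,0.01,-0.055,0.6,0.14],[-0.345,-0.038,0.03,-0.06,0.69,0.16],[-0.375,-0.041,0.05,-0.065,0.75,0.175],[-0.3957,-0.0435,0.07,-0.0713,0.7802,0.184],[-0.3957,-0.0435,0.0773,-0.0713,0.7802,0.184],[-0.3957,-0.0435,0.0773,-0.0713,0.7802,0.184],[-0.3957,-0.0435,0.0773,-0.0713,0.7802,0.184],[-0.3957,-0.0435,0.0773,-0.0713,0.7802,0.184]]' >/dev/null
python3 - <<'E'
from h import *
s=st(); rowsto(cr0+zc*.1495+yc*.008-.0005*xc,Rend,s)
E
python3 f.py
```

```text
46.9333 [0.5285 0.019  0.2324] [[0.172, 0.689, 0.705], [0.971, -0.238, -0.004], [0.166, 0.685, -0.71]] [-0.35  0.04 -0.07] [-0.618  0.16   1.842  0.715  1.512 -0.559] 0.286
shift [-0.101   0.0006 -0.0005] turn [-0.0038  0.0036 -0.0012] rows>= 2.422199458910033 0.043414076592302314
46.93 toolF [-0.1 -0.4  0. ] zc,yc,xc rel home mm [148.6  109.    -0.96] grip 0.286
```

```bash
python3 -m jog '[[-0.035,0,0,0,0,0],[-0.065,0.0006,0,-0.003,0.003,-0.001],[-0.085,0.0006,0,-0.003,0.003,-0.001],[-0.1,0.0006,0,-0.003,0.003,-0.001],[-0.1,0.0006,0,-0.003,0.003,-0.001],[-0.1,0.0006,0,-0.003,0.003,-0.001]]' >/dev/null; python3 f.py
python3 -m jog '[[-0.003,0,0,0,0,0],[-0.005,0,0,0,0,0],[-0.007,0,0,0,0,0],[-0.008,0,0,0,0,0],[-0.008,0,0,0,0,0]]'>/dev/null; python3 f.py
python3 -m jog '[[-0.0005,0,0,0,0,0],[-0.001,0,0,0,0,0],[-0.001,0,0,0,0,0]]' >/dev/null; python3 f.py
python3 -m jog '[[0,0,0.004,0,0,0],[0,0,0.008,0,0,0],[0,0,0.012,0,0,0],[0,0,0.015,0,0,0],[0,0,0.017,0,0,0],[0,0,0.017,0,0,0]]' >/dev/null; python3 f.py
for i in 1 2 3; do python3 -m jog '[[0,0,0.001,0,0,0],[0,0,0.0015,0,0,0],[0,0,0.0015,0,0,0]]'>/dev/null; python3 f.py; done
```

```text
47.43 toolF [-0.2  0.6  1.2] zc,yc,xc rel home mm [149.36   8.73  -0.19] grip 0.286
47.85 toolF [ 1.3 -0.5 -1. ] zc,yc,xc rel home mm [149.32   0.26  -0.67] grip 0.283
48.1 toolF [ 3.2 -2.2 -0.2] zc,yc,xc rel home mm [149.36  -0.84  -0.71] grip 0.285
48.6 toolF [ 5.6 -1.2 -0.2] zc,yc,xc rel home mm [131.73  -0.55  -0.75] grip 0.286
48.85 toolF [ 6.7 -2.6 -3.6] zc,yc,xc rel home mm [130.71  -0.54  -0.71] grip 0.285
49.1 toolF [ 7.6 -3.5 -6.1] zc,yc,xc rel home mm [129.65  -0.54  -0.64] grip 0.285
49.35 toolF [  7.6  -9.1 -17.5] zc,yc,xc rel home mm [129.46  -0.52  -0.53] grip 0.287
```

Foot stop felt at zc = 129.5. Release.

```bash
python3 -m jog '[[0,0,-0.001,0,0,0],[0,0,-0.0015,0,0,0],[0,0,-0.0015,0,0,0]]' >/dev/null; python3 f.py
python3 -m jog '[[0,0,0,0,0,0],[0,0,0,0,0,0],[0,0,0,0,0,0],[0,0,0,0,0,0],[0,0,0,0,0,0],[0,0,0,0,0,0]]' 0.6 >/dev/null; python3 f.py
python3 -m jog '[[0,0,-0.01,0,0,0],[0,0,-0.03,0,0,0],[0,0,-0.06,0,0,0],[0,0,-0.09,0,0,0],[0,0,-0.09,0,0,0],[0,0,-0.09,0,0,0]]' >/dev/null; python3 f.py
python3 - <<'E'
from h import *
snap('side','d18');snap('scene','s18');snap('wrist','w18')
a=load('s18')['img'][90:220,180:340];b=load('d18')['img'][130:260,290:450];w=load('w18')['img'][120:280,220:420]
cv2.imwrite('pics/c18.png',np.hstack([cv2.resize(x,(260,211),interpolation=cv2.INTER_CUBIC) for x in(a,b,w)])[:,:,::-1])
st();rowsto(cr0+zc*.06+yc*(.2-GO),Rmid)
E
```

```text
49.6 toolF [ 6.2 -3.8 -6. ] zc,yc,xc rel home mm [129.61  -0.52  -0.63] grip 0.285
50.1 toolF [-1.2 -0.7 -0. ] zc,yc,xc rel home mm [129.29  -1.44  -0.53] grip 0.599
50.6 toolF [-0.7  0.1 -0.7] zc,yc,xc rel home mm [221.19  -1.59   0.38] grip 0.605
50.75 [ 0.4976 -0.1043  0.2035] [[0.173, 0.685, 0.708], [0.97, -0.241, -0.003], [0.169, 0.687, -0.707]] [-0.05 -0.69  0.08] [-0.838  0.269  1.778  0.625  1.6   -0.741] 0.599
shift [0.1825 0.001  0.1582] turn [-3.5000e-03 -1.5715e+00 -1.1000e-03] rows>= 5.791138433516717 12.575203120102632
```

View pics/c18.png

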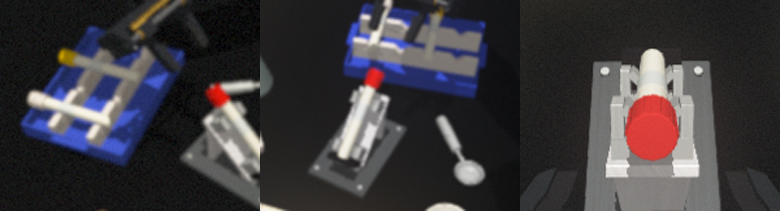

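```bash
python3 -m jog '[[0.025,0,-0.025,0,-0.1,0],[0.05,0,-0.05,0,-0.2,0],[0.07,0,-0.07,0,-0.3,0],[0.08,0,-0.05,0,-0.4,0],[0.09,0,-0.03,0,-0.5,0],[0.1,0,-0.01,0,-0.6,0],[0.11,0,0.01,0,-0.7,0],[0.12,0,0.03,0,-0.8,0],[0.13,0,0.05,0,-0.9,0],[0.14,0,0.07,0,-1.0,0],[0.15,0,0.09,0,-1.1,0],[0.16,0,0.11,0,-1.2,0],[0.17,0,0.13,0,-1.3,0],[0.18,0,0.15,0,-1.4,0],[0.183,0.001,0.158,-0.003,-1.5,-0.002],[0.1825,0.001,0.158,-0.0035,-1.5715,-0.001],[0.1825,0.001,0.158,-0.0035,-1.5715,-0.001],[0.1825,0.001,0.158,-0.0035,-1.5715,-0.001],[0.1825,0.001,0.158,-0.0035,-1.5715,-0.001]]' 0.6 >/dev/null
python3 - <<'E'
from h import *
s=st();rowsto(cr0+zc*.06+yc*(-.0015-GO)-.0005*xc,Rmid,s);c=snap('scene','s19');X=grid(c)
comps(c,X,.036,.05,(.25,.7,-.5,-.15),30);comps(c,X,.05,.07,(.25,.7,-.5,-.15),30)
E
```

```text
52.3333 [0.557  0.128  0.2214] [[0.171, 0.686, -0.707], [0.971, -0.24, 0.001], [-0.169, -0.686, -0.707]] [-0.14  0.2   0.74] [ 0.342  0.549  1.347 -0.639  1.714  0.647] 0.6
shift [ 0.0011 -0.0012  0.2011] turn [ 0.0007 -0.0005 -0.001 ] rows>= 4.823171499546084 0.010342336981884487
83 [245. 118.] rect [ 0.39   -0.3447] [0.0892 0.0165] 5.07 z [0.0368 0.0439 0.0489] [216. 207. 197.]
52 [270. 119.] rect [ 0.3635 -0.2692] [0.0422 0.0127] 4.12 z [0.0362 0.0434 0.0487] [216.5 205.  198. ]
221 [243. 138.] rect [ 0.4749 -0.3212] [0.0606 0.1591] 7.34 z [0.0366 0.0444 0.0499] [191. 182. 171.]
39 [264. 130.] rect [ 0.4105 -0.2685] [0.0146 0.0353] 89.93 z [0.0366 0.0433 0.0467] [224. 216. 216.]
51 [225. 149.] rect [ 0.5246 -0.3371] [0.038  0.0129] 2.95 z [0.0361 0.0436 0.0477] [215. 205. 188.]
215 [224. 164.] rect [ 0.5827 -0.3166] [0.0498 0.1575] 7.96 z [0.0362 0.0447 0.0498] [178. 172. 168.]
50 [247. 156.] rect [ 0.525  -0.2636] [0.037  0.0127] 0.28 z [0.0366 0.044  0.0484] [225.  218.5 218. ]
262 [240. 129.] rect [ 0.4481 -0.3242] [0.0257 0.1591] 0.71 z [0.0503 0.0551 0.0603] [233.  226.  213.5]
297 [221. 156.] rect [ 0.5606 -0.3207] [0.0239 0.1626] 0.77 z [0.0502 0.0549 0.0601] [233. 228. 218.]
```

View pics/s19.png

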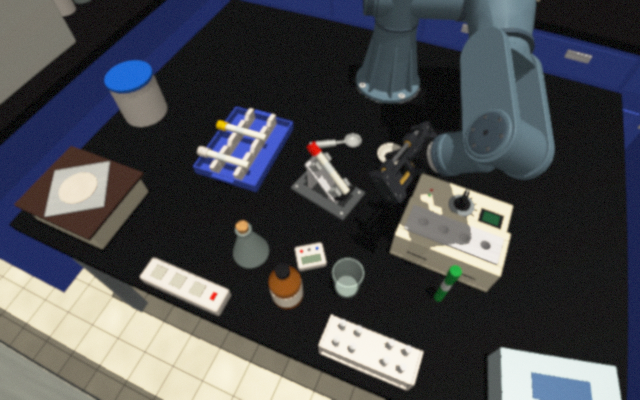

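```bash
python3 -m jog '[[0.001,-0.001,0.035,0,0,0],[0.001,-0.001,0.07,0,0,0],[0.001,-0.001,0.1,0,0,0],[0.001,-0.001,0.13,0,0,0],[0.001,-0.001,0.155,0,0,0],[0.001,-0.001,0.175,0,0,0],[0.001,-0.001,0.19,0,0,0],[0.001,-0.001,0.2005,0,0,0],[0.001,-0.001,0.2005,0,0,0],[0.001,-0.001,0.2005,0,0,0]]' 0.6 >/dev/null; python3 f.py
python3 -m jog '[[0,0,0,0,0,0],[0,0,0,0,0,0],[0,0,0,0,0,0],[0,0,0,0,0,0],[0,0,0,0,0,0],[0,0,0,0,0,0]]' 0 >/dev/null; python3 f.py
python3 -m jog '[[0,0,-0.003,0,0,0],[0,0,-0.01,0,0,0],[0,0,-0.03,0,0,0],[0,0,-0.06,0,0,0],[0,0,-0.1,0,0,0],[0,0,-0.13,0,0,0],[0,0,-0.13,0,0,0],[0,0,-0.13,0,0,0]]' >/dev/null; python3 f.py
python3 - <<'E'
from h import *
s=st();n=notch(0);Rn=down(ty+np.pi/2)
rowsto(tcp(n,Rn)+[0,0,.17],Rn,s)
E
```

```text
53.22 toolF [0.7 0.1 0.5] zc,yc,xc rel home mm [ 61.52 -19.02   0.43] grip 0.599
53.72 toolF [-0.2 -0.1  0.5] zc,yc,xc rel home mm [ 60.32 -19.04  -0.07] grip 0.213
54.38 toolF [ 1.6 -0.7  1.8] zc,yc,xc rel home mm [ 60.1  112.84   0.57] grip 0.214
54.3833 [0.5457 0.082  0.1725] [[0.172, 0.686, -0.706], [0.971, -0.239, 0.005], [-0.165, -0.687, -0.708]] [-0.67  0.06 -2.43] [ 0.282  0.543  1.466 -0.661  1.588  0.672] 0.214
shift [-0.3121 -0.0611  0.2746] turn [-0.1042  0.78   -0.2651] rows>= 10.075938653029596 6.6451839804721615
```

```bash
python3 -m jog '[[-0.035,0,-0.035,0,0,0],[-0.07,0,-0.07,0,0,0],[-0.09,-0.005,-0.04,-0.01,0.08,-0.026],[-0.11,-0.01,-0.01,-0.02,0.16,-0.05],[-0.13,-0.015,0.02,-0.03,0.24,-0.08],[-0.15,-0.02,0.05,-0.04,0.32,-0.11],[-0.17,-0.025,0.08,-0.055,0.4,-0.135],[-0.19,-0.03,0.11,-0.065,0.48,-0.16],[-0.215,-0.036,0.14,-0.075,0.56,-0.19],[-0.24,-0.042,0.17,-0.09,0.64,-0.22],[-0.26,-0.048,0.2,-0.1,0.72,-0.24],[-0.285,-0.054,0.23,-0.1042,0.77,-0.26],[-0.3,-0.059,0.26,-0.1042,0.78,-0.2651],[-0.312,-0.061,0.2746,-0.1042,0.78,-0.2651],[-0.312,-0.061,0.2746,-0.1042,0.78,-0.2651],[-0.312,-0.061,0.2746,-0.1042,0.78,-0.2651],[-0.312,-0.061,0.2746,-0.1042,0.78,-0.2651]]' >/dev/null
python3 - <<'E'
from h import *
c=snap('wrist','w20');s=st();X=grid(c)
comps(c,X,.036,.048,(.25,.7,-.5,-.15),60);comps(c,X,.05,.065,(.25,.7,-.5,-.15),60)
n=notch(0);Rn=down(ty+np.pi/2);rowsto(tcp(n,Rn),Rn,s)
E
```

```text
55.85 [ 0.3853 -0.306   0.1973] [[-0.035, 0.999, 0.0], [0.999, 0.035, -0.004], [-0.004, 0.0, -1.0]] [ 0.04  0.38 -0.97] [-0.911  0.039  1.851 -0.004  1.255 -0.945] 0.211
1994 [481. 185.] rect [ 0.524  -0.3217] [0.1596 0.056 ] 87.94 z [0.0364 0.0448 0.0479] [251. 249. 247.]
595 [294. 141.] rect [ 0.3614 -0.2701] [0.0405 0.0118] 1.74 z [0.0366 0.0448 0.0465] [197. 190. 190.]
689 [354. 141.] rect [ 0.4089 -0.2685] [0.0438 0.0125] 2.15 z [0.0366 0.0449 0.0468] [255. 255. 255.]
670 [423. 142.] rect [ 0.4723 -0.2664] [0.0424 0.0122] 1.57 z [0.0365 0.0449 0.0466] [255. 255. 255.]
555 [552. 142.] rect [ 0.5799 -0.2629] [0.0315 0.0121] 1.6 z [0.0364 0.0452 0.0467] [255. 255. 254.]
283 [286. 223.] rect [ 0.3525 -0.3465] [0.0171 0.0127] 1.54 z [0.0367 0.0448 0.0465] [190. 184. 175.]
406 [360. 223.] rect [ 0.4212 -0.3418] [0.0243 0.0168] 1.51 z [0.0364 0.0448 0.0473] [196. 190. 182.]
611 [415. 223.] rect [ 0.4747 -0.3419] [0.0413 0.0126] 2.64 z [0.0367 0.0447 0.0466] [249. 246. 243.]
498 [536. 223.] rect [ 0.583  -0.3381] [0.0314 0.0124] 3.09 z [0.0369 0.0449 0.0467] [255. 255. 254.]
3264 [387. 195.] rect [ 0.4423 -0.3213] [0.0212 0.1501] 3.45 z [0.0502 0.0553 0.0596] [242. 237. 210.]
3890 [512. 207.] rect [ 0.5541 -0.3229] [0.0252 0.1601] 1.85 z [0.0503 0.0556 0.0601] [255. 254. 253.]
shift [-0.0004  0.0026  0.169 ] turn [-0.0044 -0.0003 -0.0016] rows>= 4.052968897859843 0.03732407709810822
```

View pics/w20.png

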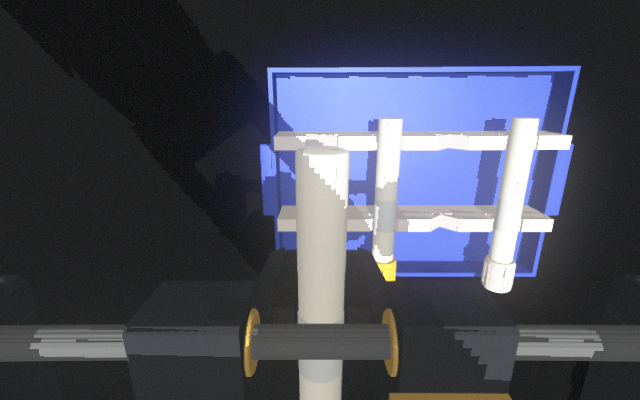

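```bash
python3 -m jog '[[0,0.002,0.035,-0.003,0,-0.001],[0,0.002,0.07,-0.003,0,-0.001],[0,0.002,0.1,-0.003,0,-0.001],[0,0.002,0.125,-0.003,0,-0.001],[0,0.002,0.145,-0.003,0,-0.001],[0,0.002,0.155,-0.003,0,-0.001],[0,0.002,0.155,-0.003,0,-0.001],[0,0.002,0.155,-0.003,0,-0.001]]' |grep -E 'pos|ft'
python3 -m jog '[[0,0,0.004,0,0,0],[0,0,0.008,0,0,0],[0,0,0.011,0,0,0],[0,0,0.0115,0,0,0],[0,0,0.0115,0,0,0]]'|grep -E 'pos|ft'
for i in 1 2 3 4; do python3 -m jog '[[0,0,0.0007,0,0,0],[0,0,0.001,0,0,0],[0,0,0.001,0,0,0]]' | grep -E 'pos|ft'; done
```

```text
ee_pos: [0.3875, -0.3068, 0.0433]
ft_force: [-0.2, 0.4, -0.9]
ee_pos: [0.3869, -0.3075, 0.0315]
ft_force: [-0.5, 0.3, -1.3]
ee_pos: [0.387, -0.3076, 0.0305]
ft_force: [0.0, 0.3, -0.2]
ee_pos: [0.3869, -0.3075, 0.0294]
ft_force: [-0.4, 0.4, -1.1]
ee_pos: [0.3869, -0.3075, 0.0285]
ft_force: [-0.2, 0.5, 0.7]
ee_pos: [0.3869, -0.3076, 0.0279]
ft_force: [-2.2, 1.5, 6.2]
```

```bash
python3 -m jog '[[0,0,0,0,0,0],[0,0,0,0,0,0],[0,0,0,0,0,0],[0,0,0,0,0,0]]' 0.42 >/dev/null
python3 -m jog '[[0,0,-0.01,0,0,0],[0,0,-0.03,0,0,0],[0,0,-0.06,0,0,0],[0,0,-0.1,0,0,0],[0,0,-0.14,0,0,0],[0,0,-0.18,0,0,0],[0,0,-0.22,0,0,0],[0,0,-0.22,0,0,0],[0,0,-0.22,0,0,0],[0,0,-0.22,0,0,0]]' 0.42
python3 - <<'E'
from h import *
s=st();c=snap('wrist','w21');X=grid(c)
comps(c,X,.05,.07,(.25,.7,-.5,-.15),60)
E
```

```text
t: 59.1
ee_pos: [0.3868, -0.3069, 0.2474]
eef_rot: [0.694, 0.72, -0.001, 0.0]
ft_force: [0.6, 0.5, 0.3]
gripper_width: 0.416
59.1 [ 0.3868 -0.3069  0.2474] [[-0.036, 0.999, -0.001], [0.999, 0.036, -0.001], [-0.0, -0.001, -1.0]] [0.59 0.53 0.33] [-9.110e-01 -1.200e-02  1.796e+00 -1.000e-03  1.356e+00 -9.460e-01] 0.416
2825 [320. 190.] rect [ 0.3854 -0.3283] [0.0244 0.1599] 2.59 z [0.0503 0.0555 0.06  ] [239. 234. 228.]
2505 [375. 181.] rect [ 0.4409 -0.3183] [0.025  0.1439] 2.93 z [0.0502 0.0552 0.0594] [254. 253. 240.]
2893 [483. 191.] rect [ 0.5532 -0.323 ] [0.0255 0.1593] 3.03 z [0.0503 0.0555 0.0601] [255. 255. 255.]
```

View pics/w21.png

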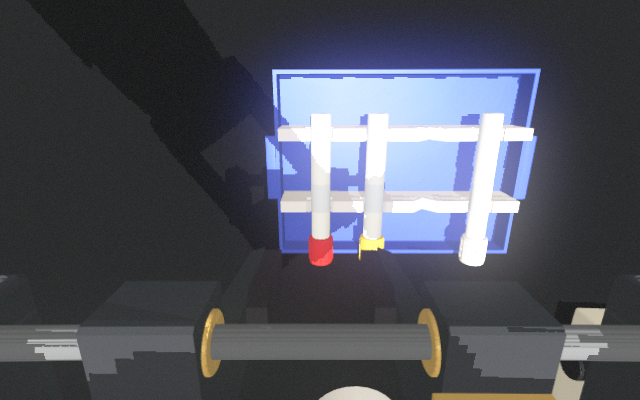

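```bash
python3 - <<'E'
from h import *
c=snap('scene','s22');X=grid(c)
print('knob');comps(c,X,.095,.11,(.42,.52,.29,.39),20);print('caps in wells');comps(c,X,.15,.2,(.5,.65,.2,.5),10)
print('tote');comps(c,X,.05,.07,(.25,.7,-.5,-.15),60)
print('flask,beaker');comps(c,X,.03,.3,(.70,.83,-.2,-.05),60);comps(c,X,.03,.3,(.70,.83,.08,.2),60)
c0=load('scene0');X0=grid(c0);print('at start');comps(c0,X0,.03,.3,(.70,.83,-.2,-.05),60);comps(c0,X0,.03,.3,(.70,.83,.08,.2),60)
print(job.close_job())
E
```

```text
knob
87 [465. 197.] rect [0.4715 0.3411] [0.014  0.0452] 87.6 z [0.0956 0.1026 0.1063] [40. 39. 38.]
caps in wells
tote
249 [248. 117.] rect [ 0.3931 -0.3267] [0.0251 0.1592] 0.04 z [0.0502 0.0551 0.061 ] [147. 136. 126.]
269 [240. 129.] rect [ 0.4465 -0.3242] [0.0247 0.1581] 2.63 z [0.0501 0.055  0.0604] [198. 169. 128.]
295 [221. 156.] rect [ 0.5575 -0.3216] [0.0256 0.1594] 3.16 z [0.0502 0.0548 0.0603] [233. 228. 218.]
flask,beaker
872 [248. 243.] rect [ 0.7812 -0.1117] [0.0547 0.0751] 45.67 z [0.0308 0.0714 0.1398] [104. 111. 101.]
636 [347. 274.] rect [0.7661 0.1382] [0.0708 0.0705] 35.63 z [0.0316 0.0656 0.0875] [ 99. 106.  99.]
at start
868 [247. 243.] rect [ 0.7828 -0.1116] [0.0535 0.0753] 40.88 z [0.031  0.0716 0.1398] [104.  111.  101.5]
638 [347. 274.] rect [0.7663 0.1377] [0.0699 0.0703] 19.54 z [0.0305 0.0658 0.0875] [ 99.  106.   99.5]
the job is handed in; nothing more can be done
None
```

View pics/s22.png

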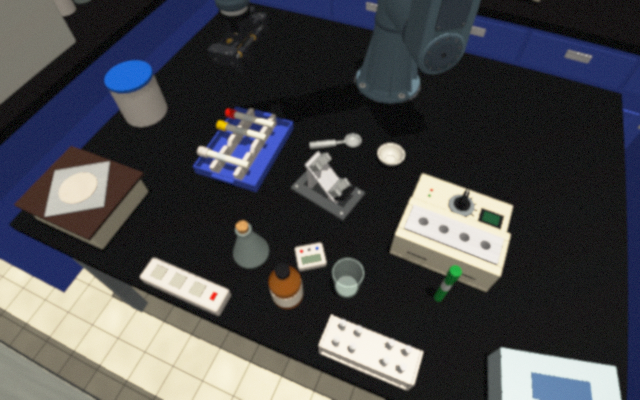

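The job is done and handed in at about 59 s of the 210 s allowed. It reports no verdict, so what follows rests on my own measurements.

- **Knob:** I turned it back to its stop. My first grip on it was about 7 mm off centre and pushed with about 18 N, so I opened, re-centred and gripped again. It now reads within about 0.02 rad of off.
- **Tubes:** White, yellow and red were there; no orange was found. Each was lifted by its cap, lowered in the cradle until the foot stop was felt at no more than about 25 N, and let go. I then took each round the middle and laid it in the tote:
  - white in notch 3
  - yellow in notch 1
  - red in notch 0

**Last checks:**
- All four wells are empty.
- The three tubes lie level across both rails, within about 0.04 rad of the tote's y axis, with white's and red's bottom ends about 58 mm from the tote's middle (yellow's about the same).
- I saw no shift of the tote beyond a few mm.
- The beaker and flask are within 2 mm of their starting places.
- The gripper is empty, about 0.2 m above the tote.

No check failed. The scene and side cameras disagreed by about 4 mm throughout, so I averaged them with the wrist camera and found the final contacts by feel.

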